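Lock away the battery packs and tidy the power bricks

TASK

Clear the laptop repair bench: lift the steel hatch of the battery safe off its seat by the red bar, slide it all the way open along its channels, lay every blue battery pack flat in the well, then slide the hatch back so that it drops flush into its seat. Lay every white power brick in the open drawer and slide the drawer fully shut. The number of packs and bricks varies, and the other things on the bench are to stay where they are.

Things in the scene. Friction and masses are not known exactly. Their poses are not given: they have to be found in the camera images.
- safe: battery safe, a low grey steel box fixed to the bench, 172 mm (x) by 438 mm (y), 64 mm high; origin at the centre of its underside. Its -y half is the well under the hatch, its +y half a closed deck where the open hatch parks. Channel walls (inner faces x = -78, +78 mm) guide the hatch along y; end stops' inner faces at y = -211 and +211 mm
- step (a point): middle of the square step between recess and deck: x 0, y -1 mm in the safe's frame, 44 mm above the table (deck height). The recess (156 mm in x by 210 mm in y, centred on the well) has its seat 10 mm lower, at 34 mm, so the hatch must rise over 10 mm before it can slide in +y. Axes as the safe's
- lip (a point): middle of the underside of one yellow channel lip (the +x one), 60 mm above the table. The lips reach in to x = -70 and +70 mm of the safe along its whole length, so the hatch cannot come out; it can rise at most 18 mm off its seat, 8 mm off the deck
- well (a point): centre of the well's floor, 6 mm above the table, y = -106 mm in the safe's frame, axes as the safe's. The well is 136 mm (x) by 190 mm (y) inside, 28 mm deep up to the seat; packs fit only flat, in one layer, side by side with long sides along x. It is wholly uncovered when the hatch's origin is at y = +92 mm or more of the safe
- hatch: loose steel hatch, 150 (x) x 204 (y) x 8 mm, 0.35 kg, in its recess with 3 mm play all round; origin at the centre of its underside, axes as the safe's. Red upright grip bar on its middle: 70 mm long (x), 14 mm thick (y), 8 to 36 mm above the origin. Seated: origin 34 mm above the table, at the well's centre. Parked on the deck: 44 mm, y = +101 to +109 mm of the safe
- cab_drawer0 (a joint): how far the drawer of the small white cabinet is out, in m: 0 fully shut, open by 0.13 to 0.155 at the start; it moves in -x of the cabinet as it opens, with light friction, and stays where it is left
- drawer_mark (a point): centre of the drawer's inner floor (moves with the drawer), 22 mm above the table, axes as the cabinet's. Inside 195 mm (x) by 158 mm (y), walls 26 mm high, front wall's inner face at x = -98 mm. The cabinet's top is 36 mm above this floor and its front edge 105 mm in -x from the cabinet's origin, so bricks must lie flat in one layer
- cab_drawer0_handle (a point): middle of the drawer's steel bar handle, 39 mm above the table: a round bar 11 mm thick and about 100 mm long along y, 35 mm in front (-x) of the drawer's front face; pushing it in +x of the cabinet shuts the drawer
- cab: the small white one-drawer cabinet fixed to the bench, 240 mm (x, deep) by 200 mm (y) by 70 mm high; origin at the centre of its underside; the drawer comes out of its -x face, towards the robot's side
- pack1: blue battery pack with a black end and a yellow label: a block 96 x 34 x 24 mm (its x, y, z), about 0.18 kg; origin at the centre of its underside; it lies flat on the table at the start. May be absent (None from the start); 2 or 3 of the three packs are there
- pack2: blue battery pack with a black end and a yellow label: a block 96 x 34 x 24 mm (its x, y, z), about 0.18 kg; origin at the centre of its underside; it lies flat on the table at the start. May be absent (None from the start); 2 or 3 of the three packs are there
- pack3: blue battery pack with a black end and a yellow label: a block 96 x 34 x 24 mm (its x, y, z), about 0.18 kg; origin at the centre of its underside; it lies flat on the table at the start. May be absent (None from the start); 2 or 3 of the three packs are there
- brick1: white laptop power brick with a grey label: a block 95 x 38 x 28 mm (its x, y, z), about 0.22 kg; origin at the centre of its underside; it lies flat on the table at the start. May be absent (None from the start); 1 or 2 of the two bricks are there
- brick2: white laptop power brick with a grey label: a block 95 x 38 x 28 mm (its x, y, z), about 0.22 kg; origin at the centre of its underside; it lies flat on the table at the start. May be absent (None from the start); 1 or 2 of the two bricks are there
- mug: bystander, not to be moved: dark-blue mug, 80 mm across, 90 mm high; origin at its underside
- driver: bystander, not to be moved: screwdriver lying on the bench, 180 mm long; origin at the underside of its middle
- brush: bystander, not to be moved: brush lying on the bench, 170 mm long; origin at its underside
- drive: bystander, not to be moved: silver disk drive with a paper label, 100 x 70 x 15 mm; origin at its underside
- flux: bystander, not to be moved: amber glass jar, 56 mm across, 60 mm high; origin at its underside
- speaker: bystander, not to be moved: round blue speaker, 90 mm across, 60 mm high; origin at its underside

How it is judged:
By the outcome, as a careful person would: the job done as asked, in the order asked, and still so for the second after the job is handed in, with the robot touching nothing.
Of pack1, pack2, pack3 only 2 to 3 are there at a start; the rules pass over those that are not, and their reading is None.
Of brick1, brick2 only 1 to 2 are there at a start; the rules pass over those that are not, and their reading is None.
At some moment in a run one of pack1, pack2, pack3, brick1, brick2 may be knocked a few centimetres aside while the robot is not near it.
Once in a run the grip may slacken for a moment while it holds something.
It also fails if it takes over 210 s, if anything falls off the work surface, if the arm or the gripper's body presses on something with over 40 N, if the wrist force passes 120 N, or if a joint passes its speed limit or range.

ROBOT

A 6-joint arm with a two-finger parallel gripper is mounted at the origin on the work surface. World frame = base frame: x ahead of the robot, y to its left, z up, the work surface at z = 0. Lengths are in mm, angles in rad, forces in N, time in s.
With the tool pointing down it reaches from about 300 to 850 mm from the base axis. Payload 4.2 kg.
Tool frame: the origin (TCP) lies at the very end of the fingers, on their centre line; the grasp point (between the pads) lies 19 mm behind it; y points along the fingers, x is the direction in which the jaws open and shut, and the axes are right-handed (so a half turn about y gives the same grasp; the last joint's range is limited). The gripper opens to 91 mm and grips with 3 to 60 N. Pads are 32 mm wide; open, the fingers measure 118 mm over their backs; the gripper's body (76 mm by 178 mm) begins 60 mm behind the grasp point.
Start: joints at [-1.214, 0.32, 1.565, -0, 1.257, -0.02], TCP at [211.574, -534.677, 213.976] pointing down, gripper open.
Joint ranges: [-3.11, 3.11], [-0.84, 2.01], [0.21, 2.61], [-1.34, 4.49], [0.05, 2.63], [-2.56, 2.56]. Speed limits (rad/s): [2.57, 2.57, 3.14, 3.14, 3.14, 3.14].

INTERFACE

Orientations are given as [roll, pitch, yaw] about the fixed x, y, z axes, in that order (R = Rz(yaw) Ry(pitch) Rx(roll)).
In Python, from cell import sensors, optics, hand_in gives the robot as it stands.
- The arm moves only by the tool arm_command, never from a script. Its argument "increments" is a list of rows, each a list of 7 numbers: the shift along the tool's x, y, z in m, then the turn, a rotation vector about the tool's x, y, z in degrees, then the opening, from 0 (shut) to 1 (fully open). In form: [[x, y, z, ax, ay, az, hand], ...]. A call has 1 to 20 rows; each row is the pose to reach, as a shift and turn from the pose commanded when the call began, along the tool's axes at that moment; what a row does not reach only later rows make up. A row lasts 1/10 s, in which the tool goes at most 50 mm and 8.59 degrees, less where a joint would pass 70% of its speed; a pose out of reach is approached as far as the arm can. A call with a gripper value outside its range is refused whole. The fingers move at their own pace and stop on an object; "grip_force" is the grip in N (left out, the last holds). Time passes only in rows, so rows that repeat a pose let the fingers close. It gives the time, the measured TCP pose, the force and the opening at its end, in the units of the state.
- sensors.get_state(): the state, without advancing time (a new reading comes with each control period).
- optics.get_image(name): name is "scene" or "top"; returns (picture, depth): 420x560x3 uint8, red, green, blue; 420x560 float32, mm along the optical axis (not along the pixel's ray), 0 where there is no reading.
- optics.camera_info(name): a dict with "intrinsics" (3x3 intrinsics, pixels), "extrinsics" (4x4, takes a point from world to camera coordinates). Camera axes: x right, y down, z forward; pixel columns grow to the right and rows downward; lengths in mm; the calibration is good to about 2 mm. A picture is of the moment at which its call begins. camera_info takes no time and is no camera call.
- hand_in(): hands the job in, once; it reports no verdict.
The state is a dict: "time": time; "joints": joint angles; "joint_vel": joint speeds; "tau": joint torques, N m; "tcp_pos": TCP position; "ee_rot": TCP orientation; "ft_force": force on the tool from outside, world axes, zero at the start; "torque": the same for the moment, N m; "opening": finger opening in mm.
Only numpy, scipy, OpenCV 4.12 (cv2) and the standard library are available. Lean on these libraries where they do the work, as an engineer would, in place of code of your own. Each camera call takes 0.05 s, during which the arm holds its last target.

## Working session

There is one attempt and no reset: what is moved stays moved. The work goes in short steps, Python scripts to look and compute and a tool call to move; the robot and the scene stay as the last step left them, time stands still between calls to the robot, and variables do not carry over. Pictures are saved under pics/ and viewed, and the job is handed in when it is done.

Besides the shell and the picture viewer there is one more tool, called after "Request:" as name(argument=value, ...), one argument or row to a line, values as JSON. arm_command: Moves the arm, as the interface text tells. Its arguments: {"type":"object","properties":{"increments":{"type":"array"},"grip_force":{"type":"number"}},"required":["increments"]}

```bash
ls; mkdir -p pics; python3 - <<'E'
from cell import sensors, optics
import cv2, numpy as np
print(sensors.get_state())
for n in ("scene","top"):
    p,d=optics.get_image(n); cv2.imwrite(f"pics/{n}0.png",p[:,:,::-1]); np.savez(f"{n}0.npz",p=p,d=d)
    c=optics.camera_info(n); print(n,np.array(c["intrinsics"]).tolist(),np.round(c["extrinsics"],4).tolist())
E
```

```text
pics
{'time': 0.0, 'joints': array([-1.21403611e+00,  3.20336177e-01,  1.56568721e+00, -3.06677488e-05,
        1.25736367e+00, -1.99823076e-02]), 'joint_vel': array([ 1.10161779e-03, -1.47783598e-03, -9.99406456e-04, -3.11217220e-05,
       -2.33995737e-03, -9.43442777e-04]), 'tau': array([-1.67573235e-04, -4.12453651e+01, -2.31974888e+01,  7.27161602e-02,
        4.54621157e-02, -1.93795590e-04]), 'tcp_pos': array([ 211.36576868, -534.20679718,  213.09166142]), 'ee_rot': array([-1.57078962,  0.00179463, -1.19404431]), 'ft_force': array([0.42979795, 0.49295916, 0.25024094]), 'torque': array([ 0.02924849, -0.02494092,  0.00903352]), 'opening': 90.92030363505457}
scene [[516.5779482954345, 0.0, 286.99269410500165], [0.0, 516.5779482954345, 213.1494467242574], [0.0, 0.0, 1.0]] [[-0.6629, 0.7486, 0.0135, 342.9702], [0.6078, 0.5485, -0.5742, -325.9951], [-0.4373, -0.3724, -0.8186, 1986.7974], [0.0, 0.0, 0.0, 1.0]]
top [[408.4548866613843, 0.0, 273.73694850460816], [0.0, 408.4548866613843, 208.5418472814192], [0.0, 0.0, 1.0]] [[-0.0276, -0.9996, 0.0027, 59.3239], [-0.9966, 0.0273, -0.0779, 597.7808], [0.0778, -0.0048, -0.997, 1145.5086], [0.0, 0.0, 0.0, 1.0]]
```

View pics/top0.png

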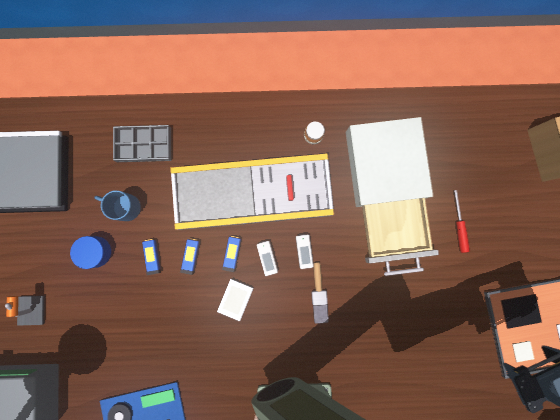

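View pics/scene0.png

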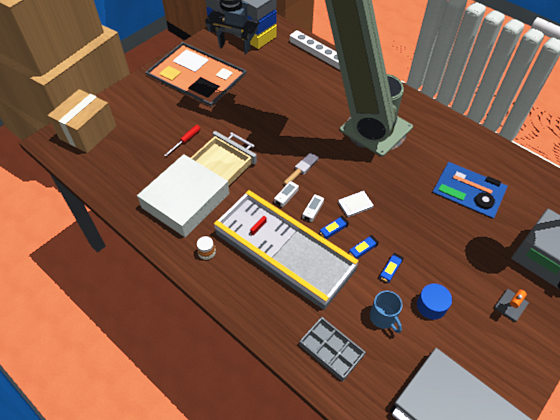

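```bash
cat > h.py <<'E'
import numpy as np, cv2
from cell import sensors, optics
def cam(n):
    c=optics.camera_info(n); return np.array(c["intrinsics"]),np.array(c["extrinsics"])
def ray(n,uv,z):
    K,E=cam(n);uv=np.atleast_2d(np.array(uv,float));R=E[:3,:3];C=-R.T@E[:3,3]
    d=np.c_[uv,np.ones(len(uv))]@np.linalg.inv(K).T@R
    return C+d*((z-C[2])/d[:,2])[:,None]
def proj(n,P):
    K,E=cam(n);P=np.atleast_2d(P);q=(P@E[:3,:3].T+E[:3,3])@K.T;return q[:,:2]/q[:,2:]
def cloud(n,d):
    K,E=cam(n);h,w=d.shape;u,v=np.meshgrid(np.arange(w),np.arange(h))
    c=np.stack([u,v,np.ones_like(u)],-1)@np.linalg.inv(K).T*d[...,None]
    return (c-E[:3,3])@E[:3,:3]
def grab(n,tag):
    p,d=optics.get_image(n);cv2.imwrite(f"pics/{tag}.png",cv2.cvtColor(p,cv2.COLOR_RGB2BGR));np.savez(f"{tag}.npz",p=p,d=d);return p,d
def hsv(p): return cv2.cvtColor(p,cv2.COLOR_RGB2HSV)
def rect(xy):
    (c,(a,b),t)=cv2.minAreaRect(np.array(xy,np.float32))
    if a<b:a,b,t=b,a,t+90
    return np.round([*c,a,b,(t+90)%180-90],1)
E
python3 - <<'E'
from h import *
z=np.load("top0.npz");p,d=z["p"],z["d"];W=cloud("top",d);H=hsv(p)
# check table height
print("table z",np.median(W[280:300,100:200,2]),np.std(W[280:300,100:200,2]))
def blobs(m,z,name,amin=100):
    n,l,s,c=cv2.connectedComponentsWithStats(m.astype(np.uint8))
    for i in range(1,n):
        if s[i,4]<amin: continue
        v,u=np.where(l==i)
        print(name,np.round(c[i]),s[i,4],rect(ray("top",np.c_[u,v],z)[:,:2]), np.median(W[v,u,2]).round(1))
roi=np.zeros(d.shape,bool);roi[225:285,130:330]=1
blobs(roi&(W[...,2]>17)&(W[...,2]<35),26,"obj")
blobs((H[...,0]<33)&(H[...,0]>22)&(H[...,1]>130)&(H[...,2]>120)&roi,24,"label",20)
r2=np.zeros(d.shape,bool);r2[165:210,270:310]=1
blobs(r2&((H[...,0]<8)|(H[...,0]>172))&(H[...,1]>150),70,"bar",20)
y=(H[...,0]<30)&(H[...,0]>18)&(H[...,1]>180)&(H[...,2]>150);y[:150]=0;y[235:]=0;y[:,:165]=0;y[:,340:]=0
v,u=np.where(y);print("lips",rect(ray("top",np.c_[u,v],62)[:,:2]),np.median(W[v,u,2]))
c=(W[...,2]>60)&(W[...,2]<85);c[:100]=0;c[215:]=0;c[:,:340]=0;c[:,445:]=0
blobs(c,70,"cab")
for q in [(316,130),(252,190),(210,195),(290,185),(400,235)]: print(q,W[q[1],q[0]].round(1))
E
```

```text
table z 1.548588995908605 64.95024252100464
obj [304. 251.] 457 [476.5 -38.9  96.4  38.3   5.8] 29.0
obj [231. 254.] 416 [474.8 167.9  98.1  34.3 -12.8] 25.2
obj [150. 257.] 433 [472.9 395.8  98.3  36.9   7.8] 25.2
obj [189. 256.] 428 [470.9 286.   98.3  35.5 -12.1] 25.4
obj [266. 258.] 454 [460.6  67.6  96.6  37.9  14.2] 29.0
obj [317. 274.] 102 [412.  -74.   58.7  16.9  -2. ] 19.4
label [189. 226.] 96 [554.  269.9 111.1   8.5  88.4] 65.2
bar [290. 187.] 94 [653.9  -2.4  67.4  10.4   4.2] 71.5
lips [0. 0. 0. 0. 0.] nan
cab [390. 161.] 5847 [ 720.4 -283.1  225.8  203.3    5.4] 70.8
(316, 130) [814.3 -81.8  61.5]
(252, 190) [652.7 103.1  36.1]
(210, 195) [639.9 220.3  51.1]
(290, 185) [659.4  -3.6  70.4]
(400, 235) [ 513.8 -316.3   18.2]
  return _methods._mean(a, axis=axis, dtype=dtype,
  ret = ret.dtype.type(ret / rcount)
```

```bash
python3 - <<'E'
import cv2
i=cv2.imread("pics/top0.png")[110:335,120:460];cv2.imwrite("pics/crop0.png",cv2.resize(i,None,fx=2.3,fy=2.3,interpolation=2))
E
```

```text
(no output)
```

View pics/crop0.png

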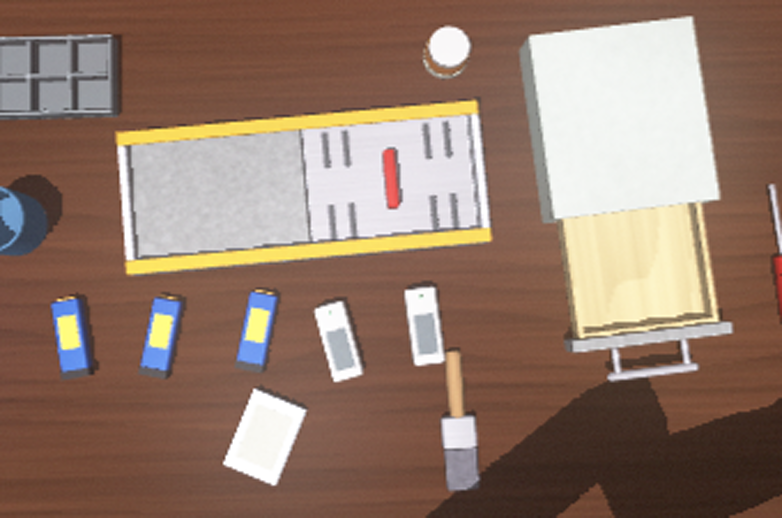

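```bash
python3 - <<'E'
from h import *
z=np.load("top0.npz");p,d=z["p"],z["d"];W=cloud("top",d);H=hsv(p)
print(H[163,240],H[222,250])
y=(W[...,2]>58)&(W[...,2]<70)&(H[...,1]>120)&(H[...,0]>10)&(H[...,0]<35);y[:148]=0;y[235:]=0;y[:,:165]=0;y[:,340:]=0
v,u=np.where(y);print("lips",len(v),rect(ray("top",np.c_[u,v],64)[:,:2]))
n,l,s,c=cv2.connectedComponentsWithStats(y.astype(np.uint8))
for i in range(1,n):
    if s[i,4]<60: continue
    v,u=np.where(l==i);X=ray("top",np.c_[u,v],64)[:,:2]
    f=cv2.fitLine(X.astype(np.float32),cv2.DIST_L2,0,.01,.01).ravel();print(s[i],X.mean(0),np.degrees(np.arctan2(f[1],f[0])),rect(X))
# scene cross-check
q=np.load("scene0.npz");p2,d2=q["p"],q["d"];W2=cloud("scene",d2);H2=hsv(p2)
y=(W2[...,2]>58)&(W2[...,2]<70)&(H2[...,1]>120)&(H2[...,0]>14)&(H2[...,0]<35)&(W2[...,0]>500)&(W2[...,0]<800)&(W2[...,1]<350)&(W2[...,1]>-150)
v,u=np.where(y);X=ray("scene",np.c_[u,v],64);print("scene lips",len(v),rect(X[:,:2]))
b=((H2[...,0]<8)|(H2[...,0]>172))&(H2[...,1]>150)&(W2[...,2]>66)&(W2[...,2]<76)&(W2[...,0]>550)&(W2[...,0]<750)&(abs(W2[...,1])<80)
v,u=np.where(b);print("scene bar",len(v),rect(ray("scene",np.c_[u,v],70)[:,:2]))
for a in((W2[...,2]>17)&(W2[...,2]<35)&(W2[...,0]<535)&(W2[...,0]>410)&(W2[...,1]>-70)&(W2[...,1]<440),):
    n,l,s,c=cv2.connectedComponentsWithStats(a.astype(np.uint8))
    for i in range(1,n):
        if s[i,4]<100: continue
        v,u=np.where(l==i);zz=np.median(W2[v,u,2]);g=W2[v,u,2]>20
        print("scene obj",c[i].round(),s[i,4],rect(ray("scene",np.c_[u,v],26)[:,:2]),zz.round(1))
# drawer: handle & walls
hm=(W[...,2]>30)&(W[...,2]<58);hm[:195]=0;hm[285:]=0;hm[:,:355]=0;hm[:,445:]=0
v,u=np.where(hm);print("drawer walls+handle",rect(ray("top",np.c_[u,v],48)[:,:2]))
hm[:258]=0
n,l,s,c=cv2.connectedComponentsWithStats(hm.astype(np.uint8))
for i in range(1,n):
    if s[i,4]<8: continue
    v,u=np.where(l==i);print(s[i],W[v,u].mean(0).round(1))
f=W[215:245,380:422];print("floor", np.median(f[...,2]))
E
```

```text
[ 24 158 250] [ 21 118 224]
lips 1812 [647.3 104.4 438.3 172.5 -86.3]
[170 154 158  19 902] [725.18863438 109.65828682] -86.367004 [725.1 109.4 438.3  16.6 -86.3]
[175 209 158  20 910] [569.39479964 100.14695883] -86.273994 [569.4  99.  435.4  16.3 -86.3]
scene lips 1167 [649.7 102.9 437.6 172.  -86.3]
scene bar 60 [6.578e+02 6.000e-01 6.980e+01 1.480e+01 3.300e+00]
scene obj [286. 193.] 267 [483.1 -38.  104.   43.5   9.2] 26.0
scene obj [312. 207.] 277 [466.3  67.7 102.6  40.   16. ] 26.9
scene obj [333. 226.] 261 [479.2 169.4  98.8  37.4 -11.2] 23.1
scene obj [363. 246.] 282 [477.3 287.1 102.1  36.  -11.8] 23.3
scene obj [391. 267.] 299 [479.7 396.7 106.   34.5   8.8] 23.1
drawer walls+handle [ 523.9 -300.2  232.5  200.8    6. ]
[366 258  10   5  32] [ 447.2 -218.    51.9]
[376 258   6   5  13] [ 446.4 -240.9   56.1]
[384 258  39  18 226] [ 420.4 -309.    44. ]
floor 22.65591259654785
```

```bash
cat >> h.py <<'E'
from scipy.spatial.transform import Rotation as Ro
def go(x,y,z,yaw):
    """tool-frame shift (m) and turn (deg) from measured pose to TCP x,y,z with tool down and given yaw"""
    s=sensors.get_state();R=Ro.from_euler('xyz',s["ee_rot"]);T=Ro.from_euler('xyz',[-90,0,yaw],degrees=True)
    t=R.inv().apply(np.array([x,y,z])-s["tcp_pos"])/1000
    print(np.round(t,4),np.round((R.inv()*T).as_rotvec(degrees=True),2),"at",np.round(s["tcp_pos"],1),np.round(np.degrees(s["ee_rot"]),1),"t",round(s["time"],1))
E
python3 -c "
from h import *
go(655.5,-1.5,130,-86.3)"
```

```text
[-0.3319  0.0837  0.609 ] [ 1.000e-02  1.789e+01 -9.000e-02] at [ 211.4 -534.3  213.2] [-90.    0.1 -68.4] t 0.1
```

Request:
arm_command(
  increments=[
    [-0.332, 0.083, 0.609, 0, 17.9, 0, 1],
    [-0.332, 0.083, 0.609, 0, 17.9, 0, 1],
    [-0.332, 0.083, 0.609, 0, 17.9, 0, 1],
    [-0.332, 0.083, 0.609, 0, 17.9, 0, 1],
    [-0.332, 0.083, 0.609, 0, 17.9, 0, 1],
    [-0.332, 0.083, 0.609, 0, 17.9, 0, 1],
    [-0.332, 0.083, 0.609, 0, 17.9, 0, 1],
    [-0.332, 0.083, 0.609, 0, 17.9, 0, 1],
    [-0.332, 0.083, 0.609, 0, 17.9, 0, 1],
    [-0.332, 0.083, 0.609, 0, 17.9, 0, 1],
    [-0.332, 0.083, 0.609, 0, 17.9, 0, 1],
    [-0.332, 0.083, 0.609, 0, 17.9, 0, 1],
    [-0.332, 0.083, 0.609, 0, 17.9, 0, 1],
    [-0.332, 0.083, 0.609, 0, 17.9, 0, 1],
    [-0.332, 0.083, 0.609, 0, 17.9, 0, 1],
    [-0.332, 0.083, 0.609, 0, 17.9, 0, 1],
    [-0.332, 0.083, 0.609, 0, 17.9, 0, 1],
    [-0.332, 0.083, 0.609, 0, 17.9, 0, 1],
    [-0.332, 0.083, 0.609, 0, 17.9, 0, 1],
    [-0.332, 0.083, 0.609, 0, 17.9, 0, 1],
  ],
)

```text
time: 2.1
tcp_pos: [655.4, -2.8, 131.4]
ee_rot: [-1.57, -0.0, -1.508]
ft_force: [0.2, 0.1, -0.4]
opening: 91.0
```

```bash
python3 -c "
from h import *
go(655.5,-1.5,46,-86.3)"
```

```text
[-0.0014  0.0854  0.0002] [-0.03 -0.09  0.01] at [655.4  -2.8 131.4] [-90.   -0.  -86.4] t 2.1
```

Request:
arm_command(
  increments=[
    [-0.001, 0.045, 0, 0, 0, 0, 1],
    [-0.001, 0.085, 0, 0, 0, 0, 1],
    [-0.001, 0.085, 0, 0, 0, 0, 1],
    [-0.001, 0.085, 0, 0, 0, 0, 1],
    [-0.001, 0.085, 0, 0, 0, 0, 0],
    [-0.001, 0.085, 0, 0, 0, 0, 0],
    [-0.001, 0.085, 0, 0, 0, 0, 0],
    [-0.001, 0.085, 0, 0, 0, 0, 0],
    [-0.001, 0.085, 0, 0, 0, 0, 0],
    [-0.001, 0.085, 0, 0, 0, 0, 0],
    [-0.001, 0.085, 0, 0, 0, 0, 0],
    [-0.001, 0.085, 0, 0, 0, 0, 0],
  ],
  grip_force=40,
)

```text
time: 3.3
tcp_pos: [655.6, -0.9, 45.9]
ee_rot: [-1.571, -0.0, -1.506]
ft_force: [-0.4, 0.4, 0.1]
opening: 29.9
```

Request:
arm_command(
  increments=[
    [0, 0, 0, 0, 0, 0, 0],
    [0, 0, 0, 0, 0, 0, 0],
    [0, 0, 0, 0, 0, 0, 0],
    [0, 0, 0, 0, 0, 0, 0],
  ],
)

```text
time: 3.7
tcp_pos: [655.7, -1.2, 45.9]
ee_rot: [-1.571, -0.001, -1.506]
ft_force: [-0.0, -2.2, -0.3]
opening: 14.0
```

```bash
python3 -c "
from h import *
p,d=grab('scene','s1');cv2.imwrite('pics/s1c.png',cv2.resize(p[150:330,180:420,::-1],None,fx=3,fy=3))
go(655.5,-1.5,60,-86.3)"
```

```text
[ 0.0003 -0.0141 -0.0002] [-0.   -0.    0.03] at [655.7  -1.2  45.9] [-90.   -0.  -86.3] t 3.8
```

View pics/s1c.png

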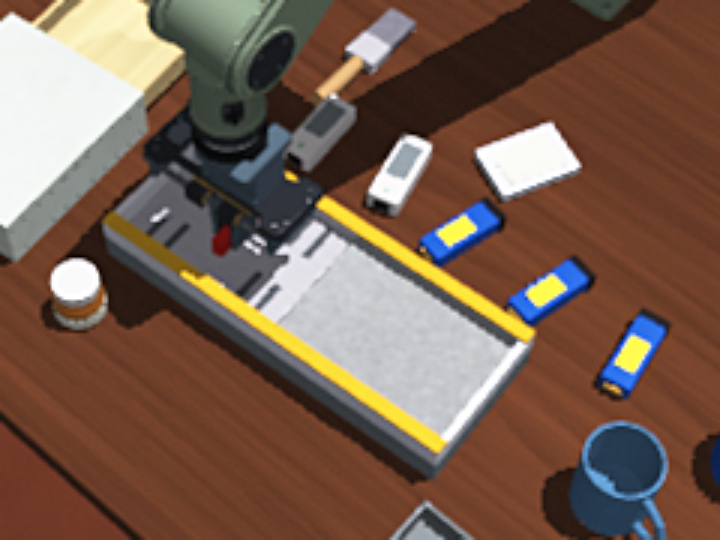

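Request:
arm_command(
  increments=[
    [0, -0.005, 0, 0, 0, 0, 0],
    [0, -0.01, 0, 0, 0, 0, 0],
    [0, -0.014, 0, 0, 0, 0, 0],
    [0, -0.014, 0, 0, 0, 0, 0],
    [0, -0.014, 0, 0, 0, 0, 0],
  ],
)

```text
time: 4.25
tcp_pos: [655.6, -0.8, 60.0]
ee_rot: [-1.571, -0.0, -1.506]
ft_force: [0.1, 0.4, -3.7]
opening: 13.8
```

Request:
arm_command(
  increments=[
    [-0.02, 0, 0, 0, 0, 0, 0],
    [-0.04, 0, 0, 0, 0, 0, 0],
    [-0.06, 0, 0, 0, 0, 0, 0],
    [-0.08, 0, 0, 0, 0, 0, 0],
    [-0.1, 0, 0, 0, 0, 0, 0],
    [-0.12, 0, 0, 0, 0, 0, 0],
    [-0.14, 0, 0, 0, 0, 0, 0],
    [-0.16, 0, 0, 0, 0, 0, 0],
    [-0.18, 0, 0, 0, 0, 0, 0],
    [-0.2, 0, 0, 0, 0, 0, 0],
    [-0.209, 0, 0, 0, 0, 0, 0],
    [-0.209, 0, 0, 0, 0, 0, 0],
    [-0.209, 0, 0, 0, 0, 0, 0],
  ],
)

```text
time: 5.55
tcp_pos: [642.1, 207.3, 59.8]
ee_rot: [-1.571, -0.001, -1.506]
ft_force: [0.1, 0.3, -4.4]
opening: 13.7
```

Request:
arm_command(
  increments=[
    [-0.001, 0, 0, 0, 0, 0, 0],
    [-0.002, 0, 0, 0, 0, 0, 0],
    [-0.003, 0, 0, 0, 0, 0, 0],
    [-0.003, 0, 0, 0, 0, 0, 0],
  ],
)

```text
time: 5.95
tcp_pos: [642.1, 210.4, 60.0]
ee_rot: [-1.571, -0.0, -1.507]
ft_force: [0.6, 0.4, -3.7]
opening: 13.9
```

Request:
arm_command(
  increments=[
    [-0.001, 0, 0, 0, 0, 0, 0],
    [-0.002, 0, 0, 0, 0, 0, 0],
    [-0.003, 0, 0, 0, 0, 0, 0],
    [-0.003, 0, 0, 0, 0, 0, 0],
  ],
)

```text
time: 6.35
tcp_pos: [641.9, 211.7, 60.2]
ee_rot: [-1.571, -0.003, -1.506]
ft_force: [-0.4, -5.9, -2.2]
opening: 13.8
```

Request:
arm_command(
  increments=[
    [0.004, 0, 0, 0, 0, 0, 0],
    [0.005, 0.0035, 0, 0, 0, 0, 0],
    [0.005, 0.0035, 0, 0, 0, 0, 0],
    [0.005, 0.0035, 0, 0, 0, 0, 0],
    [0.005, 0.0035, 0, 0, 0, 0, 0.6],
    [0.005, 0.0035, 0, 0, 0, 0, 0.6],
    [0.005, 0.0035, 0, 0, 0, 0, 0.6],
    [0.005, 0.0035, 0, 0, 0, 0, 0.6],
    [0.005, 0.0035, 0, 0, 0, 0, 0.6],
  ],
)

```text
time: 7.25
tcp_pos: [642.3, 208.7, 56.7]
ee_rot: [-1.57, 0.0, -1.506]
ft_force: [-0.2, 0.1, -0.3]
opening: 50.6
```

```bash
python3 -c "
from h import *
go(475.5,167.5,130,-102.5)"
```

```text
[ 0.0304 -0.0734 -0.169 ] [-3.000e-02  1.619e+01 -1.000e-02] at [642.3 208.7  56.7] [-90.    0.  -86.3] t 7.2
```

Request:
arm_command(
  increments=[
    [0, -0.04, 0, 0, 0, 0, 1],
    [0, -0.073, 0, 0, 0, 0, 1],
    [0.03, -0.073, -0.169, 0, 16.2, 0, 1],
    [0.03, -0.073, -0.169, 0, 16.2, 0, 1],
    [0.03, -0.073, -0.169, 0, 16.2, 0, 1],
    [0.03, -0.073, -0.169, 0, 16.2, 0, 1],
    [0.03, -0.073, -0.169, 0, 16.2, 0, 1],
    [0.03, -0.073, -0.169, 0, 16.2, 0, 1],
    [0.03, -0.073, -0.169, 0, 16.2, 0, 1],
  ],
)

```text
time: 8.15
tcp_pos: [477.2, 168.3, 129.7]
ee_rot: [-1.569, 0.001, -1.789]
ft_force: [-0.1, -1.1, -0.3]
opening: 91.1
```

```bash
python3 -c "
from h import *
p,d=grab('scene','s2');cv2.imwrite('pics/s2c.png',cv2.resize(p[120:340,150:450,::-1],None,fx=2.6,fy=2.6))
go(475.5,167.5,9,-102.5)"
```

```text
[ 0.0012  0.1205 -0.0015] [-0.07 -0.02 -0.04] at [477.1 168.3 129.5] [ -89.9    0.  -102.5] t 8.2
```

View pics/s2c.png

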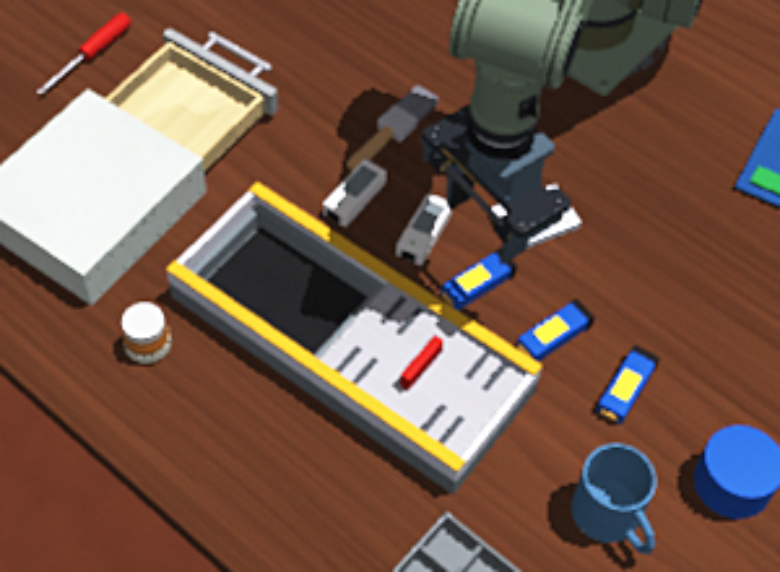

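Request:
arm_command(
  increments=[
    [0.001, 0.045, -0.001, 0, 0, 0, 1],
    [0.001, 0.09, -0.001, 0, 0, 0, 1],
    [0.001, 0.121, -0.001, 0, 0, 0, 1],
    [0.001, 0.121, -0.001, 0, 0, 0, 1],
    [0.001, 0.121, -0.001, 0, 0, 0, 0.2],
    [0.001, 0.121, -0.001, 0, 0, 0, 0.2],
    [0.001, 0.121, -0.001, 0, 0, 0, 0.2],
    [0.001, 0.121, -0.001, 0, 0, 0, 0.2],
    [0.001, 0.121, -0.001, 0, 0, 0, 0.2],
    [0.001, 0.121, -0.001, 0, 0, 0, 0.2],
    [0.001, 0.121, -0.001, 0, 0, 0, 0.2],
    [0.001, 0.121, -0.001, 0, 0, 0, 0.2],
    [0.001, 0.121, -0.001, 0, 0, 0, 0.2],
    [0.001, 0.121, -0.001, 0, 0, 0, 0.2],
  ],
  grip_force=40,
)

```text
time: 9.6
tcp_pos: [474.2, 167.1, 8.5]
ee_rot: [-1.571, -0.0, -1.789]
ft_force: [0.0, -0.6, 2.3]
opening: 33.3
```

Request:
arm_command(
  increments=[
    [0, -0.03, 0, 0, 0, 0, 0.2],
    [0, -0.06, 0, 0, 0, 0, 0.2],
    [0, -0.1, 0, 0, 0, 0, 0.2],
    [0, -0.12, 0, 0, 0, 0, 0.2],
  ],
)

```text
time: 10.0
tcp_pos: [475.4, 167.5, 131.1]
ee_rot: [-1.567, 0.002, -1.789]
ft_force: [1.2, -0.1, -1.6]
opening: 33.7
```

```bash
cat >> h.py <<'E'
SX,SY,SA=649.,102.8,3.7
def safe(x,y):
    c,s=np.cos(np.radians(SA)),np.sin(np.radians(SA));return SX+c*x-s*y,SY+s*x+c*y
E
python3 -c "
from h import *
for o in(-57,0,57):print(safe(0,-106+o))
go(*safe(0,-106),125,-86.3)"
```

```text
(np.float64(659.5187662452322), np.float64(-59.86024577836518))
(np.float64(655.8404246748136), np.float64(-2.9790555368509786))
(np.float64(652.1620831043949), np.float64(53.902134704663226))
[0.1273 0.0065 0.2131] [ -0.21 -16.21  -0.09] at [475.4 167.5 131.1] [-8.980e+01  1.000e-01 -1.025e+02] t 10.0
```

```bash
python3 -c "
from h import *
go(*safe(0,-49),120,-86.3)"
```

```text
[0.0726 0.0116 0.1972] [ -0.21 -16.21  -0.09] at [475.4 167.5 131.1] [-8.980e+01  1.000e-01 -1.025e+02] t 10.0
```

Request:
arm_command(
  increments=[
    [0.073, 0.011, 0.197, -0.2, -16.2, 0, 0.2],
    [0.073, 0.011, 0.197, -0.2, -16.2, 0, 0.2],
    [0.073, 0.011, 0.197, -0.2, -16.2, 0, 0.2],
    [0.073, 0.011, 0.197, -0.2, -16.2, 0, 0.2],
    [0.073, 0.011, 0.197, -0.2, -16.2, 0, 0.2],
    [0.073, 0.011, 0.197, -0.2, -16.2, 0, 0.2],
    [0.073, 0.011, 0.197, -0.2, -16.2, 0, 0.2],
    [0.073, 0.011, 0.197, -0.2, -16.2, 0, 0.2],
  ],
)

```text
time: 10.8
tcp_pos: [649.1, 54.3, 117.4]
ee_rot: [-1.576, 0.001, -1.505]
ft_force: [-0.3, 0.4, -1.0]
opening: 33.6
```

```bash
python3 -c "
from h import *
go(*safe(0,-49),16,-86.3)
p,d=grab('scene','s3');cv2.imwrite('pics/s3c.png',cv2.resize(p[120:340,150:450,::-1],None,fx=2.6,fy=2.6))"
```

```text
[0.0006 0.1014 0.0035] [ 0.28  0.06 -0.04] at [649.1  54.3 117.4] [-90.3   0.  -86.2] t 10.8
```

View pics/s3c.png

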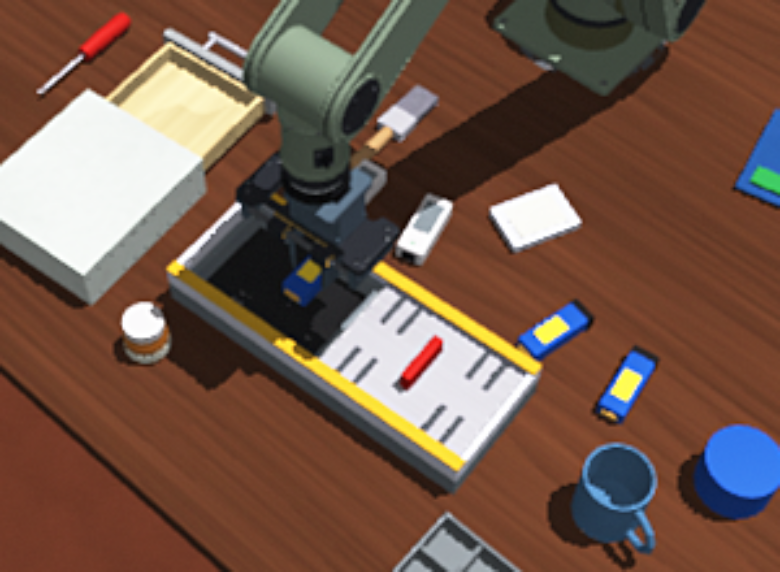

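Request:
arm_command(
  increments=[
    [0, 0.03, 0, 0, 0, 0, 0.2],
    [0, 0.07, 0, 0, 0, 0, 0.2],
    [0, 0.09, 0, 0, 0, 0, 0.2],
    [0, 0.103, 0, 0, 0, 0, 0.2],
    [0, 0.103, 0, 0, 0, 0, 0.2],
  ],
)

```text
time: 11.35
tcp_pos: [649.9, 54.0, 14.8]
ee_rot: [-1.574, 0.001, -1.505]
ft_force: [-0.2, -0.3, -1.1]
opening: 33.5
```

```bash
python3 -c "
from h import *
go(*safe(0,-49),15,-86.3)"
```

```text
[ 0.0002 -0.0002  0.0023] [ 0.2   0.05 -0.03] at [649.9  54.   14.8] [-90.2   0.  -86.2] t 11.3
```

Request:
arm_command(
  increments=[
    [0, 0, 0, 0, 0, 0, 0.47],
    [0, 0, 0, 0, 0, 0, 0.47],
    [0, 0, 0, 0, 0, 0, 0.47],
    [0, -0.01, 0, 0, 0, 0, 0.47],
    [0, -0.05, 0, 0, 0, 0, 0.47],
    [0, -0.1, 0, 0, 0, 0, 0.47],
  ],
)

```text
time: 11.95
tcp_pos: [649.2, 53.0, 114.1]
ee_rot: [-1.579, 0.0, -1.506]
ft_force: [1.2, -0.6, -0.3]
opening: 43.2
```

```bash
python3 -c "
from h import *
go(472.5,285.5,110,-102.1)"
```

```text
[-0.2434  0.0055 -0.1614] [ 0.47 15.78  0.04] at [649.2  53.  114.1] [-90.5   0.  -86.3] t 11.9
```

Request:
arm_command(
  increments=[
    [-0.243, 0.004, -0.161, 0.3, 15.8, 0, 1],
    [-0.243, 0.004, -0.161, 0.3, 15.8, 0, 1],
    [-0.243, 0.004, -0.161, 0.3, 15.8, 0, 1],
    [-0.243, 0.004, -0.161, 0.3, 15.8, 0, 1],
    [-0.243, 0.004, -0.161, 0.3, 15.8, 0, 1],
    [-0.243, 0.004, -0.161, 0.3, 15.8, 0, 1],
    [-0.243, 0.004, -0.161, 0.3, 15.8, 0, 1],
    [-0.243, 0.004, -0.161, 0.3, 15.8, 0, 1],
    [-0.243, 0.004, -0.161, 0.3, 15.8, 0, 1],
  ],
)

```text
time: 12.85
tcp_pos: [475.3, 284.7, 111.6]
ee_rot: [-1.568, 0.001, -1.783]
ft_force: [0.2, -0.2, -1.2]
opening: 91.1
```

```bash
python3 -c "
from h import *
p,d=grab('scene','s4');cv2.imwrite('pics/s4c.png',cv2.resize(p[120:340,150:450,::-1],None,fx=2.6,fy=2.6))
p,d=grab('top','t4');cv2.imwrite('pics/t4c.png',cv2.resize(p[120:300,120:360,::-1],None,fx=3,fy=3))
go(472.5,285.5,8,-102.1)"
```

```text
[-0.0005  0.1033 -0.0033] [-0.13 -0.12 -0.02] at [475.4 284.3 111.3] [ -89.9    0.  -102.2] t 12.9
```

View pics/s4c.png

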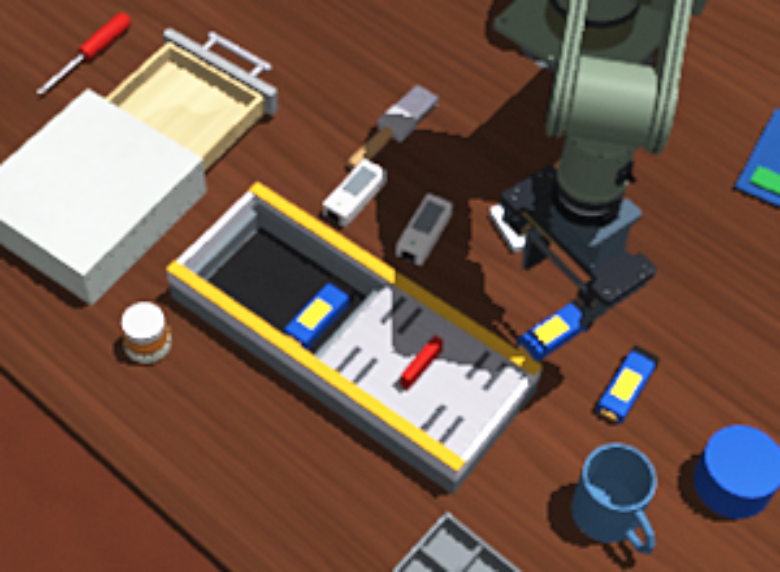

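View pics/t4c.png

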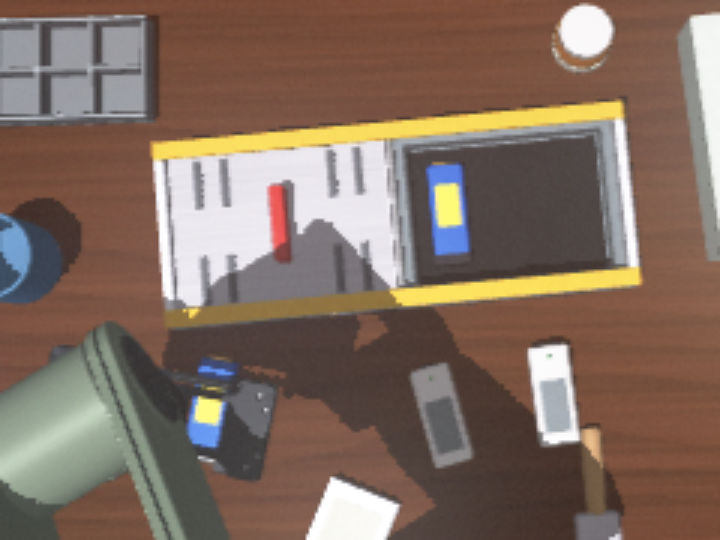

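Request:
arm_command(
  increments=[
    [-0.001, 0.045, -0.002, 0, 0, 0, 1],
    [-0.001, 0.085, -0.002, 0, 0, 0, 1],
    [-0.001, 0.103, -0.002, 0, 0, 0, 1],
    [-0.001, 0.103, -0.002, 0, 0, 0, 1],
    [-0.001, 0.103, -0.002, 0, 0, 0, 0.2],
    [-0.001, 0.103, -0.002, 0, 0, 0, 0.2],
    [-0.001, 0.103, -0.002, 0, 0, 0, 0.2],
    [-0.001, 0.103, -0.002, 0, 0, 0, 0.2],
    [-0.001, 0.103, -0.002, 0, 0, 0, 0.2],
    [-0.001, 0.103, -0.002, 0, 0, 0, 0.2],
    [-0.001, 0.103, -0.002, 0, 0, 0, 0.2],
    [-0.001, 0.103, -0.002, 0, 0, 0, 0.2],
    [-0.001, 0.103, -0.002, 0, 0, 0, 0.2],
    [-0.001, 0.103, -0.002, 0, 0, 0, 0.2],
  ],
)

```text
time: 14.35
tcp_pos: [472.7, 286.5, 8.1]
ee_rot: [-1.569, -0.0, -1.782]
ft_force: [-1.2, -1.6, 1.3]
opening: 33.7
```

Request:
arm_command(
  increments=[
    [0, -0.03, 0, 0, 0, 0, 0.2],
    [0, -0.06, 0, 0, 0, 0, 0.2],
    [0, -0.1, 0, 0, 0, 0, 0.2],
    [0, -0.125, 0, 0, 0, 0, 0.2],
    [0, -0.125, 0, 0, 0, 0, 0.2],
  ],
)

```text
time: 14.85
tcp_pos: [474.8, 288.1, 136.6]
ee_rot: [-1.563, 0.006, -1.782]
ft_force: [0.1, 0.7, -0.7]
opening: 33.8
```

```bash
python3 -c "
from h import *
go(*safe(0,-106),125,-86.3)"
```

```text
[0.2467 0.012  0.238 ] [ -0.49 -15.81  -0.28] at [474.8 288.1 136.6] [ -89.6    0.3 -102.1] t 14.8
```

Request:
arm_command(
  increments=[
    [0.246, 0.012, 0.238, -0.3, -15.8, 0, 0.2],
    [0.246, 0.012, 0.238, -0.3, -15.8, 0, 0.2],
    [0.246, 0.012, 0.238, -0.3, -15.8, 0, 0.2],
    [0.246, 0.012, 0.238, -0.3, -15.8, 0, 0.2],
    [0.246, 0.012, 0.238, -0.3, -15.8, 0, 0.2],
    [0.246, 0.012, 0.238, -0.3, -15.8, 0, 0.2],
    [0.246, 0.012, 0.238, -0.3, -15.8, 0, 0.2],
    [0.246, 0.012, 0.238, -0.3, -15.8, 0, 0.2],
    [0.246, 0.012, 0.238, -0.3, -15.8, 0, 0.2],
    [0.246, 0.012, 0.238, -0.3, -15.8, 0, 0.2],
    [0.246, 0.012, 0.238, -0.3, -15.8, 0, 0.2],
  ],
)

```text
time: 15.95
tcp_pos: [652.8, -2.4, 120.9]
ee_rot: [-1.576, 0.001, -1.505]
ft_force: [-0.0, 0.3, -1.3]
opening: 33.4
```

```bash
python3 -c "
from h import *
go(*safe(0,-106),15,-86.3)
p,d=grab('scene','s5');cv2.imwrite('pics/s5c.png',cv2.resize(p[120:340,150:450,::-1],None,fx=2.6,fy=2.6))"
```

```text
[0.0009 0.1059 0.0035] [ 0.28  0.08 -0.05] at [652.8  -2.4 120.9] [-90.3   0.  -86.2] t 15.9
```

View pics/s5c.png

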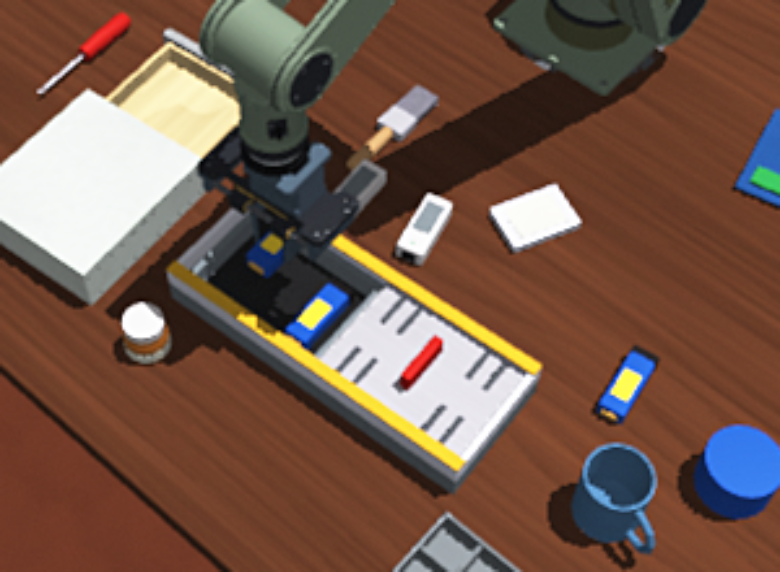

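Held and over the well. Lower and release.

Request:
arm_command(
  increments=[
    [0.001, 0.03, 0.001, 0, 0, 0, 0.2],
    [0.001, 0.07, 0.002, 0, 0, 0, 0.2],
    [0.001, 0.09, 0.002, 0, 0, 0, 0.2],
    [0.001, 0.106, 0.002, 0, 0, 0, 0.2],
    [0.001, 0.106, 0.002, 0, 0, 0, 0.2],
    [0.001, 0.106, 0.002, 0, 0, 0, 0.2],
  ],
)

```text
time: 16.6
tcp_pos: [655.2, -3.7, 15.6]
ee_rot: [-1.574, 0.0, -1.505]
ft_force: [0.2, -0.6, -1.0]
opening: 33.7
```

Request:
arm_command(
  increments=[
    [0, 0, 0, 0, 0, 0, 0.47],
    [0, 0, 0, 0, 0, 0, 0.47],
    [0, 0, 0, 0, 0, 0, 0.47],
    [0, -0.01, 0, 0, 0, 0, 0.47],
    [0, -0.05, 0, 0, 0, 0, 0.47],
    [0, -0.1, 0, 0, 0, 0, 0.47],
    [0, -0.1, 0, 0, 0, 0, 0.47],
  ],
)

```text
time: 17.3
tcp_pos: [660.8, -4.8, 124.3]
ee_rot: [-1.558, -0.001, -1.507]
ft_force: [0.3, 0.9, 0.7]
opening: 43.1
```

```bash
python3 -c "
from h import *
go(474.5,395.2,115,-81.9)"
```

```text
[-0.4112  0.0068 -0.1603] [-0.73 -4.42  0.09] at [660.8  -4.8 124.3] [-89.3  -0.1 -86.3] t 17.3
```

Request:
arm_command(
  increments=[
    [-0.411, 0.012, -0.16, 0, -4.4, 0, 1],
    [-0.411, 0.012, -0.16, 0, -4.4, 0, 1],
    [-0.411, 0.012, -0.16, 0, -4.4, 0, 1],
    [-0.411, 0.012, -0.16, 0, -4.4, 0, 1],
    [-0.411, 0.012, -0.16, 0, -4.4, 0, 1],
    [-0.411, 0.012, -0.16, 0, -4.4, 0, 1],
    [-0.411, 0.012, -0.16, 0, -4.4, 0, 1],
    [-0.411, 0.012, -0.16, 0, -4.4, 0, 1],
    [-0.411, 0.012, -0.16, 0, -4.4, 0, 1],
    [-0.411, 0.012, -0.16, 0, -4.4, 0, 1],
    [-0.411, 0.012, -0.16, 0, -4.4, 0, 1],
    [-0.411, 0.012, -0.16, 0, -4.4, 0, 1],
    [-0.411, 0.012, -0.16, 0, -4.4, 0, 1],
  ],
)

```text
time: 18.6
tcp_pos: [470.4, 393.9, 104.4]
ee_rot: [-1.574, 0.0, -1.432]
ft_force: [-0.3, -0.4, 0.4]
opening: 90.8
```

```bash
python3 -c "
from h import *
p,d=grab('scene','s6');cv2.imwrite('pics/s6c.png',cv2.resize(p[120:340,150:450,::-1],None,fx=2.6,fy=2.6))
go(474.5,395.2,8,-81.9)"
```

```text
[-0.0007  0.0964  0.0045] [ 0.18 -0.13 -0.03] at [470.4 393.9 104.4] [-90.2   0.  -82. ] t 18.6
```

View pics/s6c.png

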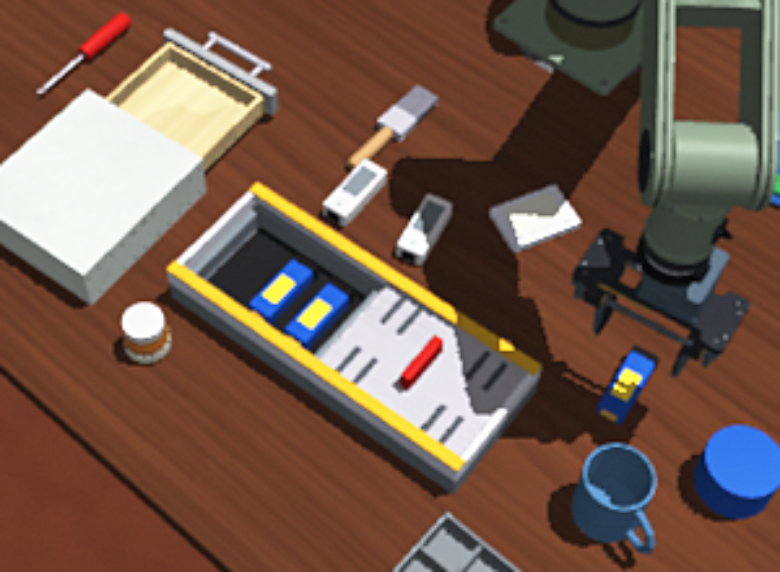

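Request:
arm_command(
  increments=[
    [-0.001, 0.04, 0.003, 0, 0, 0, 1],
    [-0.001, 0.08, 0.003, 0, 0, 0, 1],
    [-0.001, 0.096, 0.003, 0, 0, 0, 1],
    [-0.001, 0.096, 0.003, 0, 0, 0, 1],
    [-0.001, 0.096, 0.003, 0, 0, 0, 0.2],
    [-0.001, 0.096, 0.003, 0, 0, 0, 0.2],
    [-0.001, 0.096, 0.003, 0, 0, 0, 0.2],
    [-0.001, 0.096, 0.003, 0, 0, 0, 0.2],
    [-0.001, 0.096, 0.003, 0, 0, 0, 0.2],
    [-0.001, 0.096, 0.003, 0, 0, 0, 0.2],
    [-0.001, 0.096, 0.003, 0, 0, 0, 0.2],
    [-0.001, 0.096, 0.003, 0, 0, 0, 0.2],
    [-0.001, 0.096, 0.003, 0, 0, 0, 0.2],
    [-0.001, 0.096, 0.003, 0, 0, 0, 0.2],
  ],
)

```text
time: 20.05
tcp_pos: [472.1, 396.6, 8.2]
ee_rot: [-1.574, 0.001, -1.43]
ft_force: [0.1, -0.5, 1.0]
opening: 33.8
```

Request:
arm_command(
  increments=[
    [0, -0.03, 0, 0, 0, 0, 0.2],
    [0, -0.06, 0, 0, 0, 0, 0.2],
    [0, -0.1, 0, 0, 0, 0, 0.2],
    [0, -0.125, 0, 0, 0, 0, 0.2],
    [0, -0.125, 0, 0, 0, 0, 0.2],
    [0, -0.125, 0, 0, 0, 0, 0.2],
  ],
)

```text
time: 20.65
tcp_pos: [472.0, 396.2, 132.3]
ee_rot: [-1.575, 0.0, -1.43]
ft_force: [0.2, 0.2, -3.4]
opening: 33.8
```

```bash
python3 -c "
from h import *
go(*safe(0,-163),125,-86.3)"
```

```text
[0.478  0.0067 0.1215] [0.26 4.39 0.01] at [472.  396.2 132.3] [-90.3   0.  -81.9] t 20.6
```

Request:
arm_command(
  increments=[
    [0.478, 0.006, 0.121, 0.2, 4.4, 0, 0.2],
    [0.478, 0.006, 0.121, 0.2, 4.4, 0, 0.2],
    [0.478, 0.006, 0.121, 0.2, 4.4, 0, 0.2],
    [0.478, 0.006, 0.121, 0.2, 4.4, 0, 0.2],
    [0.478, 0.006, 0.121, 0.2, 4.4, 0, 0.2],
    [0.478, 0.006, 0.121, 0.2, 4.4, 0, 0.2],
    [0.478, 0.006, 0.121, 0.2, 4.4, 0, 0.2],
    [0.478, 0.006, 0.121, 0.2, 4.4, 0, 0.2],
    [0.478, 0.006, 0.121, 0.2, 4.4, 0, 0.2],
    [0.478, 0.006, 0.121, 0.2, 4.4, 0, 0.2],
    [0.478, 0.006, 0.121, 0.2, 4.4, 0, 0.2],
    [0.478, 0.006, 0.121, 0.2, 4.4, 0, 0.2],
    [0.478, 0.006, 0.121, 0.2, 4.4, 0, 0.2],
    [0.478, 0.006, 0.121, 0.2, 4.4, 0, 0.2],
    [0.478, 0.006, 0.121, 0.2, 4.4, 0, 0.2],
  ],
)

```text
time: 22.15
tcp_pos: [659.2, -58.3, 126.3]
ee_rot: [-1.571, 0.001, -1.505]
ft_force: [-0.5, 0.0, -2.1]
opening: 33.8
```

```bash
python3 -c "
from h import *
go(*safe(0,-163),15,-86.3)
p,d=grab('scene','s7');cv2.imwrite('pics/s7c.png',cv2.resize(p[120:340,150:450,::-1],None,fx=2.6,fy=2.6))"
```

```text
[0.0017 0.1113 0.0003] [ 0.03  0.09 -0.04] at [659.2 -58.3 126.3] [-90.    0.  -86.2] t 22.1
```

View pics/s7c.png

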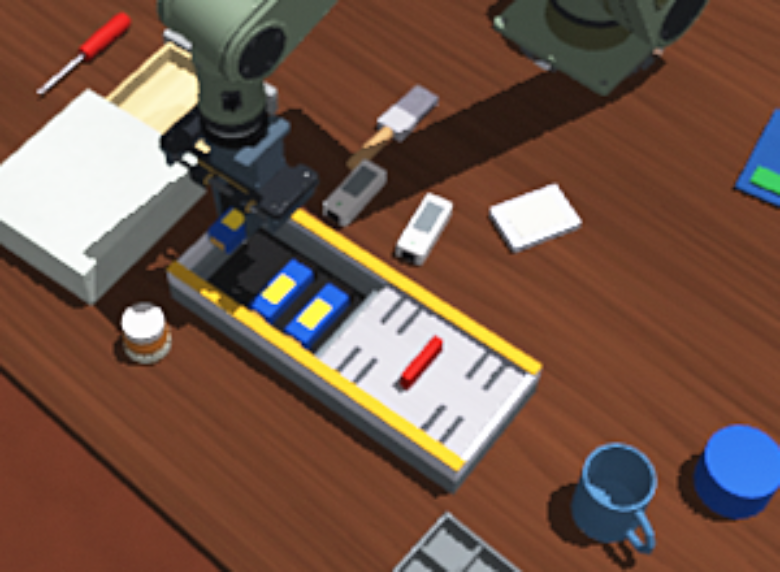

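Request:
arm_command(
  increments=[
    [0.002, 0.03, 0, 0, 0, 0, 0.2],
    [0.002, 0.06, 0, 0, 0, 0, 0.2],
    [0.002, 0.085, 0, 0, 0, 0, 0.2],
    [0.002, 0.1, 0, 0, 0, 0, 0.2],
    [0.002, 0.111, 0, 0, 0, 0, 0.2],
    [0.002, 0.111, 0, 0, 0, 0, 0.2],
    [0.002, 0.111, 0, 0, 0, 0, 0.2],
  ],
)

```text
time: 22.9
tcp_pos: [660.5, -61.5, 16.2]
ee_rot: [-1.569, 0.0, -1.506]
ft_force: [-0.0, -0.3, -2.1]
opening: 34.0
```

Request:
arm_command(
  increments=[
    [0, 0, 0, 0, 0, 0, 0.47],
    [0, 0, 0, 0, 0, 0, 0.47],
    [0, 0, 0, 0, 0, 0, 0.47],
    [0, -0.01, 0, 0, 0, 0, 0.47],
    [0, -0.05, 0, 0, 0, 0, 0.47],
    [0, -0.09, 0, 0, 0, 0, 0.47],
    [0, -0.105, 0, 0, 0, 0, 0.47],
  ],
)

```text
time: 23.6
tcp_pos: [662.2, -61.9, 126.1]
ee_rot: [-1.562, -0.001, -1.507]
ft_force: [0.4, -0.1, 0.3]
opening: 42.7
```

```bash
python3 -c "
from h import *
go(642.2,208.7,115,-86.3)"
```

```text
[-0.2713  0.0108 -0.0027] [-0.5  -0.02  0.06] at [662.2 -61.9 126.1] [-89.5  -0.1 -86.3] t 23.6
```

Request:
arm_command(
  increments=[
    [-0.271, 0.012, -0.001, 0, 0, 0, 0.6],
    [-0.271, 0.012, -0.001, 0, 0, 0, 0.6],
    [-0.271, 0.012, -0.001, 0, 0, 0, 0.6],
    [-0.271, 0.012, -0.001, 0, 0, 0, 0.6],
    [-0.271, 0.012, -0.001, 0, 0, 0, 0.6],
    [-0.271, 0.012, -0.001, 0, 0, 0, 0.6],
    [-0.271, 0.012, -0.001, 0, 0, 0, 0.6],
    [-0.271, 0.012, -0.001, 0, 0, 0, 0.6],
    [-0.271, 0.012, -0.001, 0, 0, 0, 0.6],
    [-0.271, 0.012, -0.001, 0, 0, 0, 0.6],
    [-0.271, 0.012, -0.001, 0, 0, 0, 0.6],
  ],
)

```text
time: 24.7
tcp_pos: [641.5, 207.5, 108.8]
ee_rot: [-1.571, 0.0, -1.508]
ft_force: [0.0, 0.8, -0.1]
opening: 54.7
```

```bash
python3 -c "
from h import *
p,d=grab('top','t8');cv2.imwrite('pics/t8c.png',cv2.resize(p[120:300,120:360,::-1],None,fx=3,fy=3))
W=cloud('top',d);H=hsv(p)
for u,v in [(257+12,190),(288,187)]: pass
m=(H[...,0]>100)&(H[...,0]<130)&(H[...,1]>150)&(H[...,2]>90);m[:155]=0;m[215:]=0;m[:,:250]=0;m[:,340:]=0
n,l,s,c=cv2.connectedComponentsWithStats(m.astype(np.uint8))
for i in range(1,n):
    if s[i,4]>30:
        v,u=np.where(l==i);print(c[i].round(),s[i,4],np.percentile(W[v,u,2],[10,50,90]).round(1),rect(ray('top',np.c_[u,v],30)[:,:2]))
go(642.2,208.7,56.5,-86.3)"
```

```text
[308. 186.] 169 [28.8 31.4 34.4] [664.6 -59.5  82.6  31.6   3.6]
[288. 176.] 69 [28.1 30.9 33.5] [ 6.837e+02 -3.000e-01  3.180e+01  2.870e+01 -1.600e+00]
[292. 197.] 57 [28.4 31.9 34.5] [630.3  -7.2  23.   22.8  -1.7]
[-0.0009  0.0522  0.0008] [-0.01 -0.1  -0.03] at [641.5 207.7 108.7] [-90.    0.  -86.4] t 24.8
```

View pics/t8c.png

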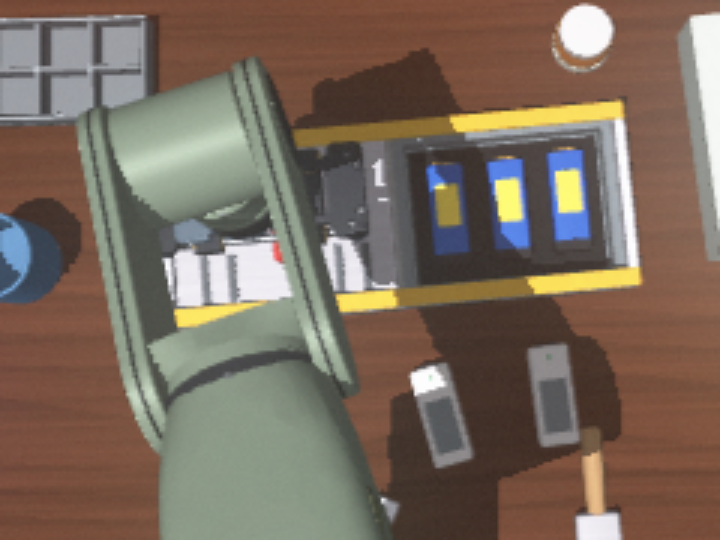

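Request:
arm_command(
  increments=[
    [-0.001, 0.04, 0, 0, 0, 0, 0.6],
    [-0.001, 0.052, 0.001, 0, 0, 0, 0.6],
    [-0.001, 0.052, 0.001, 0, 0, 0, 0.6],
    [-0.001, 0.052, 0.001, 0, 0, 0, 0.6],
    [-0.001, 0.052, 0.001, 0, 0, 0, 0],
    [-0.001, 0.052, 0.001, 0, 0, 0, 0],
    [-0.001, 0.052, 0.001, 0, 0, 0, 0],
    [-0.001, 0.052, 0.001, 0, 0, 0, 0],
    [-0.001, 0.052, 0.001, 0, 0, 0, 0],
    [-0.001, 0.052, 0.001, 0, 0, 0, 0],
    [-0.001, 0.052, 0.001, 0, 0, 0, 0],
    [-0.001, 0.052, 0.001, 0, 0, 0, 0],
    [-0.001, 0.052, 0.001, 0, 0, 0, 0],
  ],
)

```text
time: 26.05
tcp_pos: [642.2, 209.7, 56.7]
ee_rot: [-1.571, 0.0, -1.506]
ft_force: [-1.1, -1.7, 2.4]
opening: 14.1
```

Request:
arm_command(
  increments=[
    [0, -0.002, 0, 0, 0, 0, 0],
    [0, -0.004, 0, 0, 0, 0, 0],
    [0, -0.004, 0, 0, 0, 0, 0],
    [0, -0.004, 0, 0, 0, 0, 0],
  ],
)

```text
time: 26.45
tcp_pos: [642.0, 209.9, 60.2]
ee_rot: [-1.571, 0.001, -1.506]
ft_force: [-0.5, -0.2, -4.0]
opening: 13.6
```

```bash
python3 -c "
from h import *
go(655.8,-1.5,60,-86.3)"
```

```text
[2.119e-01 1.000e-04 2.000e-04] [ 0.03 -0.01 -0.03] at [642.  209.9  60.2] [-90.    0.  -86.3] t 26.4
```

Request:
arm_command(
  increments=[
    [0.02, 0, 0, 0, 0, 0, 0],
    [0.04, 0, 0, 0, 0, 0, 0],
    [0.06, 0, 0, 0, 0, 0, 0],
    [0.08, 0, 0, 0, 0, 0, 0],
    [0.1, 0, 0, 0, 0, 0, 0],
    [0.12, 0, 0, 0, 0, 0, 0],
    [0.14, 0, 0, 0, 0, 0, 0],
    [0.16, 0, 0, 0, 0, 0, 0],
    [0.18, 0, 0, 0, 0, 0, 0],
    [0.2, 0, 0, 0, 0, 0, 0],
    [0.212, 0, 0, 0, 0, 0, 0],
    [0.212, 0, 0, 0, 0, 0, 0],
    [0.212, 0, 0, 0, 0, 0, 0],
    [0.212, 0, 0, 0, 0, 0, 0],
  ],
)

```text
time: 27.85
tcp_pos: [655.8, -1.1, 60.5]
ee_rot: [-1.571, 0.001, -1.506]
ft_force: [0.4, -0.1, -2.4]
opening: 14.1
```

Request:
arm_command(
  increments=[
    [0, 0.004, 0, 0, 0, 0, 0],
    [0, 0.008, 0, 0, 0, 0, 0],
    [0, 0.012, 0, 0, 0, 0, 0],
    [0, 0.0135, 0, 0, 0, 0, 0],
    [0, 0.0135, 0, 0, 0, 0, 0],
  ],
)

```text
time: 28.35
tcp_pos: [655.8, -1.5, 46.8]
ee_rot: [-1.571, 0.001, -1.506]
ft_force: [-0.7, -0.3, -4.2]
opening: 13.5
```

Request:
arm_command(
  increments=[
    [0, 0.0005, 0, 0, 0, 0, 0],
    [0, 0.001, 0, 0, 0, 0, 0.6],
    [0, 0.001, 0, 0, 0, 0, 0.6],
    [0, 0.001, 0, 0, 0, 0, 0.6],
    [0, 0.001, 0, 0, 0, 0, 0.6],
    [0, 0.001, 0, 0, 0, 0, 0.6],
    [0, -0.03, 0, 0, 0, 0, 0.6],
    [0, -0.06, 0, 0, 0, 0, 0.6],
    [0, -0.08, 0, 0, 0, 0, 0.6],
  ],
)

```text
time: 29.25
tcp_pos: [656.7, -1.7, 129.2]
ee_rot: [-1.568, 0.0, -1.506]
ft_force: [-0.8, -0.2, -0.0]
opening: 54.9
```

```bash
python3 -c "
from h import *
go(476,68,110,-75)"
```

```text
[-0.0812  0.0187 -0.1759] [ -0.16 -11.31  -0.  ] at [656.7  -1.7 129.2] [-89.8   0.  -86.3] t 29.2
```

Request:
arm_command(
  increments=[
    [-0.26, 0.01, -0.2, 0, -11.3, 0, 1],
    [-0.26, 0.01, -0.2, 0, -11.3, 0, 1],
    [-0.26, 0.01, -0.2, 0, -11.3, 0, 1],
    [-0.26, 0.01, -0.2, 0, -11.3, 0, 1],
    [-0.26, 0.01, -0.2, 0, -11.3, 0, 1],
    [-0.26, 0.01, -0.2, 0, -11.3, 0, 1],
    [-0.26, 0.01, -0.2, 0, -11.3, 0, 1],
    [-0.26, 0.01, -0.2, 0, -11.3, 0, 1],
    [-0.26, 0.01, -0.2, 0, -11.3, 0, 1],
  ],
)

```text
time: 30.15
tcp_pos: [439.7, 245.2, 117.4]
ee_rot: [-1.57, 0.0, -1.308]
ft_force: [0.3, -0.4, -1.0]
opening: 91.1
```

```bash
python3 -c "
from h import *
p,d=grab('top','t9');cv2.imwrite('pics/t9c.png',cv2.resize(p[110:300,190:450,::-1],None,fx=3,fy=3))
W=cloud('top',d);H=hsv(p)
def blobs(m,z,name,amin=60):
    n,l,s,c=cv2.connectedComponentsWithStats(m.astype(np.uint8))
    for i in range(1,n):
        if s[i,4]<amin: continue
        v,u=np.where(l==i)
        print(name,np.round(c[i]),s[i,4],rect(ray('top',np.c_[u,v],z)[:,:2]), np.median(W[v,u,2]).round(1))
m=(W[...,2]>20)&(W[...,2]<34);m[:232]=0;m[285:]=0;m[:,:245]=0;m[:,345:]=0
blobs(m,28,'brick')
m=((H[...,0]<8)|(H[...,0]>172))&(H[...,1]>150)&(W[...,2]>60);m[:165]=0;m[215:]=0;m[:,:270]=0;m[:,320:]=0
blobs(m,70,'bar',20)
for uv in [(265,175),(265,200),(315,175),(315,200),(278,187),(302,187)]: print(uv,W[uv[1]-2:uv[1]+3,uv[0]-2:uv[0]+3].reshape(-1,3).mean(0).round(1))
"
```

```text
brick [304. 251.] 446 [476.4 -38.9  95.9  38.    5.8] 28.7
brick [266. 258.] 446 [460.6  67.6  96.4  37.9  14.2] 29.0
bar [289. 187.] 89 [653.8  -1.1  66.9  10.2   3.9] 70.9
(265, 175) [693.6  65.   42.7]
(265, 200) [622.4  66.9  43.9]
(315, 175) [689.6 -76.5  43.4]
(315, 200) [618.6 -73.9  43.3]
(278, 187) [658.3  29.2  43.5]
(302, 187) [656.4 -38.5  43.7]
```

View pics/t9c.png

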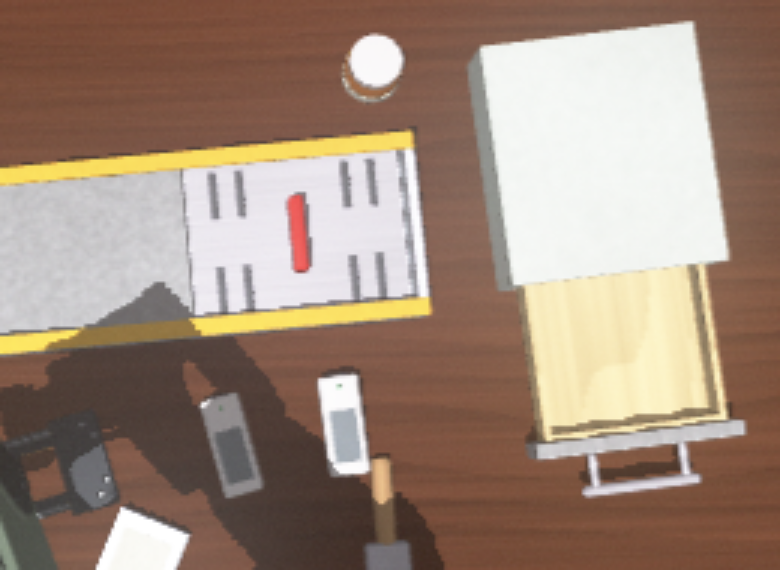

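```bash
python3 -c "
from h import *
P=np.array([(549,437),(727,417),(524,287),(706,265),(583,490),(700,478)])/3+[190,110]
for q,z in zip(P,[48,48,48,48,44,44]): print(q.round(1),ray('top',q,z)[0].round(1))
W=cloud('top',np.load('t9.npz')['d'])
for r in (210,220,230,240): print([W[r,c,2].round(0) for c in range(362,436,2)], W[r,362,1].round(), W[r,434,1].round())
print([ (W[r,400,0].round(),W[r,400,2].round()) for r in range(190,285,3)])
i=cv2.imread('pics/t9.png')[185:285,350:450];cv2.imwrite('pics/t9d.png',cv2.resize(i,None,fx=6,fy=6,interpolation=0))
"
```

```text
[373.  255.7] [ 458.5 -229.    48. ]
[432.3 249. ] [ 472.3 -395.    48. ]
[364.7 205.7] [ 598.3 -212.1   48. ]
[425.3 198.3] [ 614.3 -383.5   48. ]
[384.3 273.3] [ 408.7 -259.2   44. ]
[423.3 269.3] [ 416.7 -368.2   44. ]
[np.float64(1.0), np.float64(36.0), np.float64(45.0), np.float64(27.0), np.float64(23.0), np.float64(23.0), np.float64(20.0), np.float64(23.0), np.float64(24.0), np.float64(24.0), np.float64(26.0), np.float64(26.0), np.float64(23.0), np.float64(20.0), np.float64(26.0), np.float64(27.0), np.float64(22.0), np.float64(26.0), np.float64(19.0), np.float64(21.0), np.float64(25.0), np.float64(23.0), np.float64(21.0), np.float64(22.0), np.float64(21.0), np.float64(24.0), np.float64(25.0), np.float64(26.0), np.float64(25.0), np.float64(19.0), np.float64(36.0), np.float64(51.0), np.float64(-3.0), np.float64(-0.0), np.float64(2.0), np.float64(3.0), np.float64(-1.0)] -214.0 -425.0
[np.float64(8.0), np.float64(20.0), np.float64(48.0), np.float64(52.0), np.float64(23.0), np.float64(24.0), np.float64(21.0), np.float64(27.0), np.float64(24.0), np.float64(18.0), np.float64(21.0), np
[... 2378 characters left out ...]
0)), (np.float64(522.0), np.float64(20.0)), (np.float64(514.0), np.float64(22.0)), (np.float64(505.0), np.float64(21.0)), (np.float64(497.0), np.float64(23.0)), (np.float64(488.0), np.float64(25.0)), (np.float64(480.0), np.float64(22.0)), (np.float64(471.0), np.float64(26.0)), (np.float64(464.0), np.float64(48.0)), (np.float64(456.0), np.float64(55.0)), (np.float64(448.0), np.float64(57.0)), (np.float64(436.0), np.float64(2.0)), (np.float64(428.0), np.float64(2.0)), (np.float64(419.0), np.float64(3.0)), (np.float64(414.0), np.float64(47.0)), (np.float64(402.0), np.float64(-2.0)), (np.float64(393.0), np.float64(3.0)), (np.float64(385.0), np.float64(0.0)), (np.float64(377.0), np.float64(6.0))]
```

View pics/t9d.png

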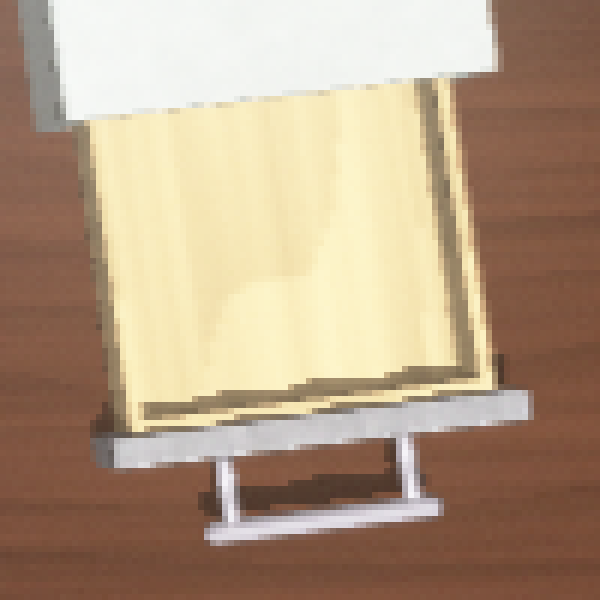

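```bash
python3 -c "
from h import *
go(461.5,67.2,110,-75.8)"
```

```text
[ 0.1769  0.0073 -0.0254] [-0.07  0.8  -0.01] at [440.2 244.7 117.3] [-89.9   0.  -75. ] t 30.2
```

Request:
arm_command(
  increments=[
    [0.177, 0.007, -0.025, 0, 0.8, 0, 1],
    [0.177, 0.007, -0.025, 0, 0.8, 0, 1],
    [0.177, 0.007, -0.025, 0, 0.8, 0, 1],
    [0.177, 0.007, -0.025, 0, 0.8, 0, 1],
    [0.177, 0.007, -0.025, 0, 0.8, 0, 1],
    [0.177, 0.007, -0.025, 0, 0.8, 0, 1],
    [0.177, 0.007, -0.025, 0, 0.8, 0, 1],
  ],
)

```text
time: 30.9
tcp_pos: [461.5, 67.6, 110.0]
ee_rot: [-1.57, 0.001, -1.324]
ft_force: [0.6, 0.4, -0.4]
opening: 91.1
```

```bash
python3 -c "
from h import *
p,d=grab('scene','s10');cv2.imwrite('pics/s10c.png',cv2.resize(p[100:320,120:420,::-1],None,fx=2.6,fy=2.6))
go(461.5,67.2,9,-75.8)"
```

```text
[ 9.00e-04  1.01e-01 -1.00e-04] [-0.02  0.02 -0.04] at [461.4  68.  110. ] [-90.    0.  -75.8] t 30.9
```

View pics/s10c.png

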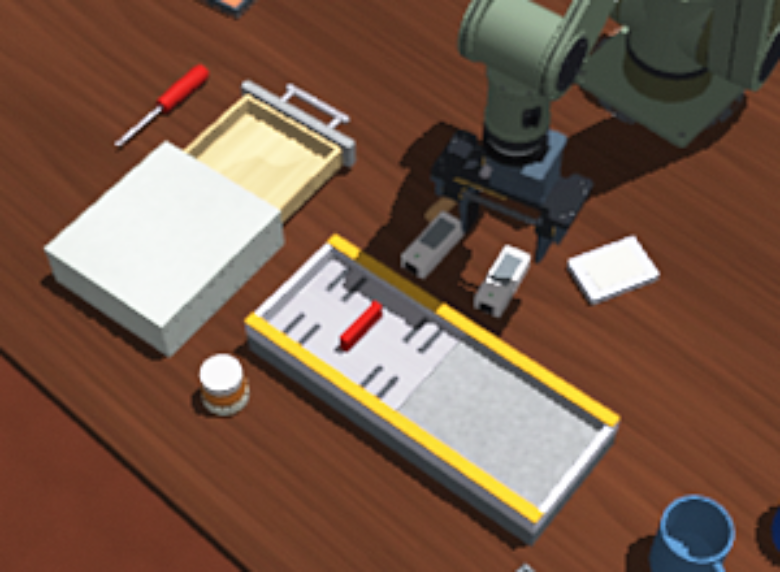

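Request:
arm_command(
  increments=[
    [0.001, 0.045, 0, 0, 0, 0, 1],
    [0.001, 0.085, 0, 0, 0, 0, 1],
    [0.001, 0.101, 0, 0, 0, 0, 1],
    [0.001, 0.101, 0, 0, 0, 0, 1],
    [0.001, 0.101, 0, 0, 0, 0, 0.2],
    [0.001, 0.101, 0, 0, 0, 0, 0.2],
    [0.001, 0.101, 0, 0, 0, 0, 0.2],
    [0.001, 0.101, 0, 0, 0, 0, 0.2],
    [0.001, 0.101, 0, 0, 0, 0, 0.2],
    [0.001, 0.101, 0, 0, 0, 0, 0.2],
    [0.001, 0.101, 0, 0, 0, 0, 0.2],
    [0.001, 0.101, 0, 0, 0, 0, 0.2],
    [0.001, 0.101, 0, 0, 0, 0, 0.2],
  ],
)

```text
time: 32.25
tcp_pos: [461.4, 66.5, 9.1]
ee_rot: [-1.571, 0.0, -1.323]
ft_force: [-0.6, -0.3, 2.9]
opening: 37.8
```

Request:
arm_command(
  increments=[
    [0, -0.03, 0, 0, 0, 0, 0.2],
    [0, -0.06, 0, 0, 0, 0, 0.2],
    [0, -0.1, 0, 0, 0, 0, 0.2],
    [0, -0.125, 0, 0, 0, 0, 0.2],
    [0, -0.125, 0, 0, 0, 0, 0.2],
    [0, -0.125, 0, 0, 0, 0, 0.2],
  ],
)

```text
time: 32.85
tcp_pos: [460.8, 66.4, 133.3]
ee_rot: [-1.572, 0.001, -1.323]
ft_force: [-0.2, 0.4, -3.2]
opening: 37.9
```

```bash
python3 -c "
from h import *
go(531.1,-339.2,125,-84.6)"
```

```text
[ 0.4105  0.008  -0.0313] [ 0.05  8.79 -0.03] at [460.8  66.4 133.3] [-90.    0.  -75.8] t 32.9
```

Request:
arm_command(
  increments=[
    [0.41, 0.008, -0.031, 0, 8.8, 0, 0.2],
    [0.41, 0.008, -0.031, 0, 8.8, 0, 0.2],
    [0.41, 0.008, -0.031, 0, 8.8, 0, 0.2],
    [0.41, 0.008, -0.031, 0, 8.8, 0, 0.2],
    [0.41, 0.008, -0.031, 0, 8.8, 0, 0.2],
    [0.41, 0.008, -0.031, 0, 8.8, 0, 0.2],
    [0.41, 0.008, -0.031, 0, 8.8, 0, 0.2],
    [0.41, 0.008, -0.031, 0, 8.8, 0, 0.2],
    [0.41, 0.008, -0.031, 0, 8.8, 0, 0.2],
    [0.41, 0.008, -0.031, 0, 8.8, 0, 0.2],
    [0.41, 0.008, -0.031, 0, 8.8, 0, 0.2],
    [0.41, 0.008, -0.031, 0, 8.8, 0, 0.2],
    [0.41, 0.008, -0.031, 0, 8.8, 0, 0.2],
    [0.41, 0.008, -0.031, 0, 8.8, 0, 0.2],
  ],
)

```text
time: 34.25
tcp_pos: [531.9, -337.4, 126.1]
ee_rot: [-1.571, 0.001, -1.475]
ft_force: [-0.3, -0.7, -2.3]
opening: 38.0
```

```bash
python3 -c "
from h import *
p,d=grab('scene','s11');cv2.imwrite('pics/s11c.png',cv2.resize(p[100:320,120:420,::-1],None,fx=2.6,fy=2.6))
go(531.1,-339.2,32,-84.6)"
```

```text
[ 0.0015  0.0942 -0.0011] [-0.02  0.06 -0.02] at [ 532.  -337.7  126.2] [-90.    0.  -84.5] t 34.3
```

View pics/s11c.png

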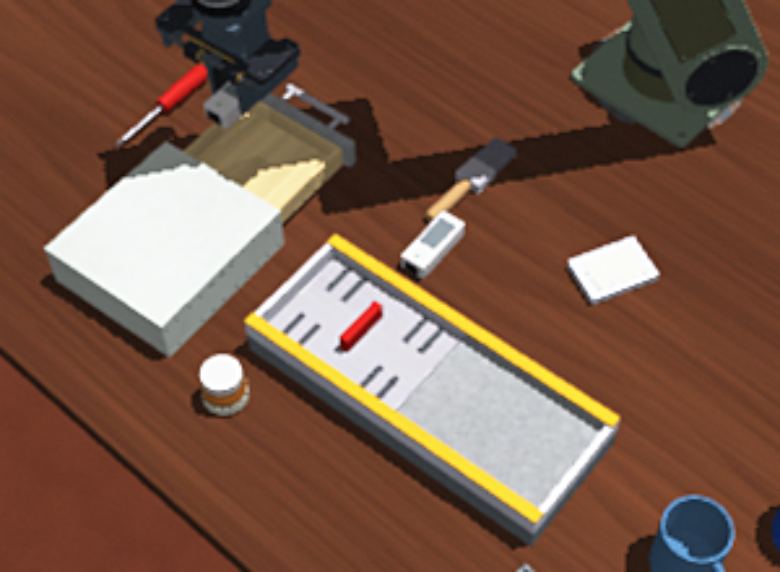

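Request:
arm_command(
  increments=[
    [0.001, 0.03, -0.001, 0, 0, 0, 0.2],
    [0.001, 0.06, -0.001, 0, 0, 0, 0.2],
    [0.001, 0.08, -0.001, 0, 0, 0, 0.2],
    [0.001, 0.094, -0.001, 0, 0, 0, 0.2],
    [0.001, 0.094, -0.001, 0, 0, 0, 0.2],
    [0.001, 0.094, -0.001, 0, 0, 0, 0.2],
  ],
)

```text
time: 34.9
tcp_pos: [531.4, -339.8, 32.2]
ee_rot: [-1.57, -0.0, -1.476]
ft_force: [-0.4, 0.3, -1.8]
opening: 37.6
```

Request:
arm_command(
  increments=[
    [0, 0.0005, 0, 0, 0, 0, 0.51],
    [0, 0.0005, 0, 0, 0, 0, 0.51],
    [0, 0.0005, 0, 0, 0, 0, 0.51],
    [0, -0.01, 0, 0, 0, 0, 0.51],
    [0, -0.05, 0, 0, 0, 0, 0.51],
    [0, -0.09, 0, 0, 0, 0, 0.51],
    [0, -0.1, 0, 0, 0, 0, 0.51],
  ],
)

```text
time: 35.6
tcp_pos: [533.5, -341.4, 137.9]
ee_rot: [-1.563, -0.006, -1.477]
ft_force: [0.6, -0.7, 0.1]
opening: 46.6
```

```bash
python3 -c "
from h import *
go(482.5,-38.8,115,-83.8)"
```

```text
[-0.3062  0.0209 -0.0225] [-0.46 -0.81  0.34] at [ 533.5 -341.4  137.9] [-89.5  -0.3 -84.6] t 35.6
```

Request:
arm_command(
  increments=[
    [-0.306, 0.023, -0.022, 0, -0.8, 0, 0.75],
    [-0.306, 0.023, -0.022, 0, -0.8, 0, 0.75],
    [-0.306, 0.023, -0.022, 0, -0.8, 0, 0.75],
    [-0.306, 0.023, -0.022, 0, -0.8, 0, 0.75],
    [-0.306, 0.023, -0.022, 0, -0.8, 0, 0.75],
    [-0.306, 0.023, -0.022, 0, -0.8, 0, 0.75],
    [-0.306, 0.023, -0.022, 0, -0.8, 0, 0.75],
    [-0.306, 0.023, -0.022, 0, -0.8, 0, 0.75],
    [-0.306, 0.023, -0.022, 0, -0.8, 0, 0.75],
    [-0.306, 0.023, -0.022, 0, -0.8, 0, 0.75],
    [-0.306, 0.023, -0.022, 0, -0.8, 0, 0.75],
  ],
)

```text
time: 36.7
tcp_pos: [480.7, -38.4, 109.0]
ee_rot: [-1.57, 0.0, -1.465]
ft_force: [-0.6, 1.0, -0.0]
opening: 68.6
```

```bash
python3 -c "
from h import *
p,d=grab('scene','s12');cv2.imwrite('pics/s12c.png',cv2.resize(p[100:320,120:420,::-1],None,fx=2.6,fy=2.6))
go(482.5,-39,9,-84)"
```

```text
[0.0009 0.0999 0.0018] [-0.01  0.08 -0.02] at [480.6 -38.3 108.9] [-90.    0.  -83.9] t 36.8
```

View pics/s12c.png

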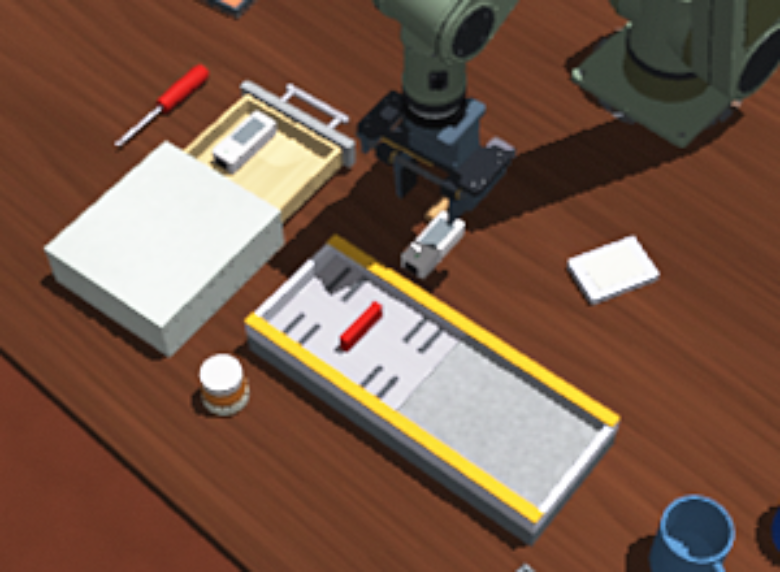

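Request:
arm_command(
  increments=[
    [0.001, 0.045, 0.002, 0, 0, 0, 0.75],
    [0.001, 0.085, 0.002, 0, 0, 0, 0.75],
    [0.001, 0.1, 0.002, 0, 0, 0, 0.75],
    [0.001, 0.1, 0.002, 0, 0, 0, 0.75],
    [0.001, 0.1, 0.002, 0, 0, 0, 0.2],
    [0.001, 0.1, 0.002, 0, 0, 0, 0.2],
    [0.001, 0.1, 0.002, 0, 0, 0, 0.2],
    [0.001, 0.1, 0.002, 0, 0, 0, 0.2],
    [0.001, 0.1, 0.002, 0, 0, 0, 0.2],
    [0.001, 0.1, 0.002, 0, 0, 0, 0.2],
    [0.001, 0.1, 0.002, 0, 0, 0, 0.2],
    [0.001, 0.1, 0.002, 0, 0, 0, 0.2],
  ],
)

```text
time: 37.95
tcp_pos: [483.1, -38.1, 9.9]
ee_rot: [-1.569, -0.0, -1.462]
ft_force: [-0.8, -1.9, 6.0]
opening: 38.0
```

Request:
arm_command(
  increments=[
    [0, -0.03, 0, 0, 0, 0, 0.2],
    [0, -0.06, 0, 0, 0, 0, 0.2],
    [0, -0.1, 0, 0, 0, 0, 0.2],
    [0, -0.125, 0, 0, 0, 0, 0.2],
    [0, -0.125, 0, 0, 0, 0, 0.2],
    [0, -0.125, 0, 0, 0, 0, 0.2],
  ],
)

```text
time: 38.55
tcp_pos: [481.6, -37.7, 133.3]
ee_rot: [-1.572, 0.001, -1.463]
ft_force: [0.8, -0.1, -1.4]
opening: 37.8
```

```bash
python3 -c "
from h import *
go(530,-267.2,125,-84.6)"
```

```text
[0.2333 0.0081 0.0233] [ 0.05  0.79 -0.05] at [481.6 -37.7 133.3] [-90.    0.  -83.8] t 38.5
```

Request:
arm_command(
  increments=[
    [0.233, 0.008, 0.023, 0, 0.8, 0, 0.2],
    [0.233, 0.008, 0.023, 0, 0.8, 0, 0.2],
    [0.233, 0.008, 0.023, 0, 0.8, 0, 0.2],
    [0.233, 0.008, 0.023, 0, 0.8, 0, 0.2],
    [0.233, 0.008, 0.023, 0, 0.8, 0, 0.2],
    [0.233, 0.008, 0.023, 0, 0.8, 0, 0.2],
    [0.233, 0.008, 0.023, 0, 0.8, 0, 0.2],
    [0.233, 0.008, 0.023, 0, 0.8, 0, 0.2],
    [0.233, 0.008, 0.023, 0, 0.8, 0, 0.2],
    [0.233, 0.008, 0.023, 0, 0.8, 0, 0.2],
  ],
)

```text
time: 39.55
tcp_pos: [530.3, -265.9, 125.8]
ee_rot: [-1.571, 0.001, -1.475]
ft_force: [-0.7, -0.6, -1.7]
opening: 37.9
```

```bash
python3 -c "
from h import *
p,d=grab('scene','s13');cv2.imwrite('pics/s13c.png',cv2.resize(p[100:320,120:420,::-1],None,fx=2.6,fy=2.6))
go(530,-267.2,32.5,-84.6)"
```

```text
[ 0.0012  0.0935 -0.0005] [-0.01  0.06 -0.04] at [ 530.4 -266.1  126. ] [-90.    0.  -84.5] t 39.6
```

View pics/s13c.png

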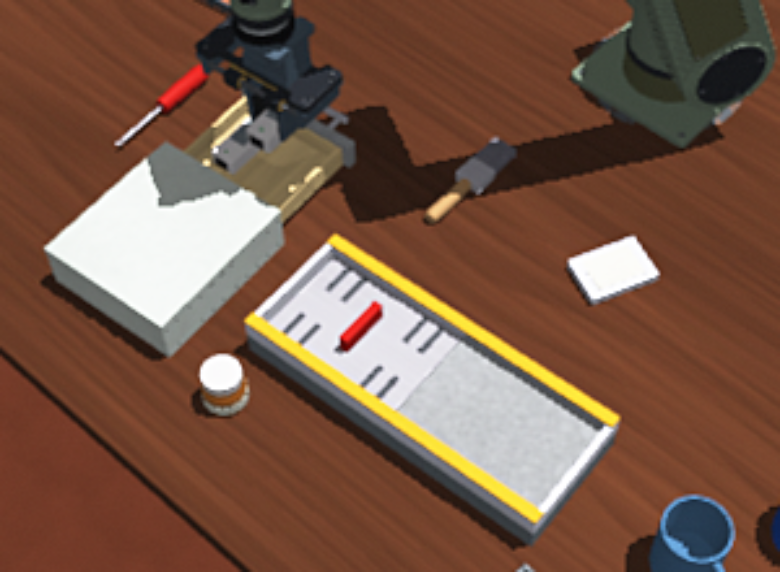

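Request:
arm_command(
  increments=[
    [0.001, 0.03, 0, 0, 0, 0, 0.2],
    [0.001, 0.06, 0, 0, 0, 0, 0.2],
    [0.001, 0.08, 0, 0, 0, 0, 0.2],
    [0.001, 0.093, 0, 0, 0, 0, 0.2],
    [0.001, 0.093, 0, 0, 0, 0, 0.2],
    [0.001, 0.093, 0, 0, 0, 0, 0.2],
  ],
)

```text
time: 40.2
tcp_pos: [531.0, -268.0, 33.3]
ee_rot: [-1.57, -0.0, -1.476]
ft_force: [0.0, -0.6, -2.1]
opening: 37.8
```

Request:
arm_command(
  increments=[
    [0, 0.0005, 0, 0, 0, 0, 0.51],
    [0, 0.0005, 0, 0, 0, 0, 0.51],
    [0, 0.0005, 0, 0, 0, 0, 0.51],
    [0, -0.01, 0, 0, 0, 0, 0.51],
    [0, -0.05, 0, 0, 0, 0, 0.51],
    [0, -0.09, 0, 0, 0, 0, 0.51],
    [0, -0.1, 0, 0, 0, 0, 0.51],
    [0, -0.1, 0, 0, 0, 0, 0.51],
  ],
)

```text
time: 41.0
tcp_pos: [531.7, -268.8, 135.7]
ee_rot: [-1.566, -0.003, -1.477]
ft_force: [0.7, -0.1, -0.5]
opening: 46.4
```

```bash
python3 -c "
from h import *
print(np.array([714.1,-284.6])-np.array([np.cos(.0942),np.sin(.0942)])*305)
go(360,-319,110,-84.6)"
```

```text
[ 410.45222972 -313.28852742]
[ 0.0338  0.0249 -0.1758] [-0.27 -0.02  0.14] at [ 531.7 -268.8  135.7] [-89.7  -0.1 -84.6] t 41.0
```

Request:
arm_command(
  increments=[
    [0.034, 0.025, -0.176, 0, 0, 0, 0],
    [0.034, 0.025, -0.176, 0, 0, 0, 0],
    [0.034, 0.025, -0.176, 0, 0, 0, 0],
    [0.034, 0.025, -0.176, 0, 0, 0, 0],
    [0.034, 0.025, -0.176, 0, 0, 0, 0],
    [0.034, 0.025, -0.176, 0, 0, 0, 0],
    [0.034, 0.025, -0.176, 0, 0, 0, 0],
    [0.034, 0.025, -0.176, 0, 0, 0, 0],
  ],
)

```text
time: 41.8
tcp_pos: [359.5, -318.3, 107.6]
ee_rot: [-1.571, 0.001, -1.475]
ft_force: [0.5, 0.3, -0.6]
opening: 0.1
```

```bash
python3 -c "
from h import *
p,d=grab('top','t14');cv2.imwrite('pics/t14c.png',cv2.resize(p[110:300,260:460,::-1],None,fx=3,fy=3))
go(358,-318.5,26,-84.6)"
```

```text
[ 0.0002  0.0817 -0.0015] [-0.02  0.07 -0.03] at [ 359.5 -318.2  107.7] [-90.    0.  -84.5] t 41.9
```

View pics/t14c.png

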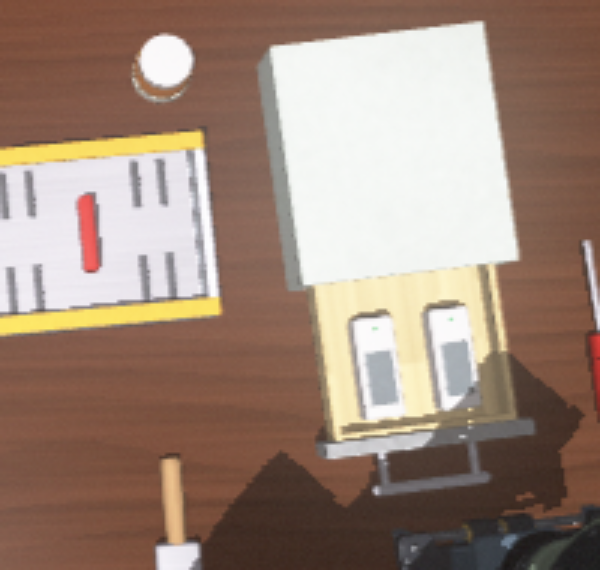

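Request:
arm_command(
  increments=[
    [0, 0.04, 0, 0, 0, 0, 0],
    [0, 0.075, 0, 0, 0, 0, 0],
    [0, 0.082, 0, 0, 0, 0, 0],
    [0, 0.082, 0, 0, 0, 0, 0],
    [0, 0.082, 0.015, 0, 0, 0, 0],
    [0, 0.082, 0.025, 0, 0, 0, 0],
    [0, 0.082, 0.032, 0, 0, 0, 0],
    [0, 0.082, 0.039, 0, 0, 0, 0],
    [0, 0.082, 0.048, 0, 0, 0, 0],
    [0, 0.082, 0.058, 0, 0, 0, 0],
    [0, 0.082, 0.068, 0, 0, 0, 0],
    [0, 0.082, 0.078, 0, 0, 0, 0],
    [0, 0.082, 0.088, 0, 0, 0, 0],
    [0, 0.082, 0.098, 0, 0, 0, 0],
    [0, 0.082, 0.108, 0, 0, 0, 0],
    [0, 0.082, 0.118, 0, 0, 0, 0],
    [0, 0.082, 0.128, 0, 0, 0, 0],
    [0, 0.082, 0.138, 0, 0, 0, 0],
  ],
  grip_force=20,
)

```text
time: 43.65
tcp_pos: [496.6, -305.3, 25.7]
ee_rot: [-1.571, 0.001, -1.477]
ft_force: [-1.0, 0.1, 0.3]
opening: 0.7
```

```bash
python3 -c "
from h import *
p,d=grab('top','t15');cv2.imwrite('pics/t15c.png',cv2.resize(p[110:300,260:460,::-1],None,fx=3,fy=3))
p,d=grab('scene','s15');cv2.imwrite('pics/s15c.png',cv2.resize(p[100:320,120:420,::-1],None,fx=2.6,fy=2.6))
"
```

```text
(no output)
```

View pics/t15c.png

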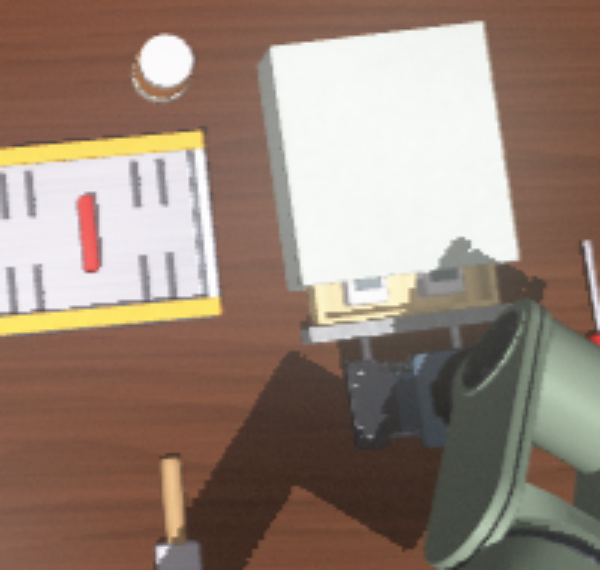

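View pics/s15c.png

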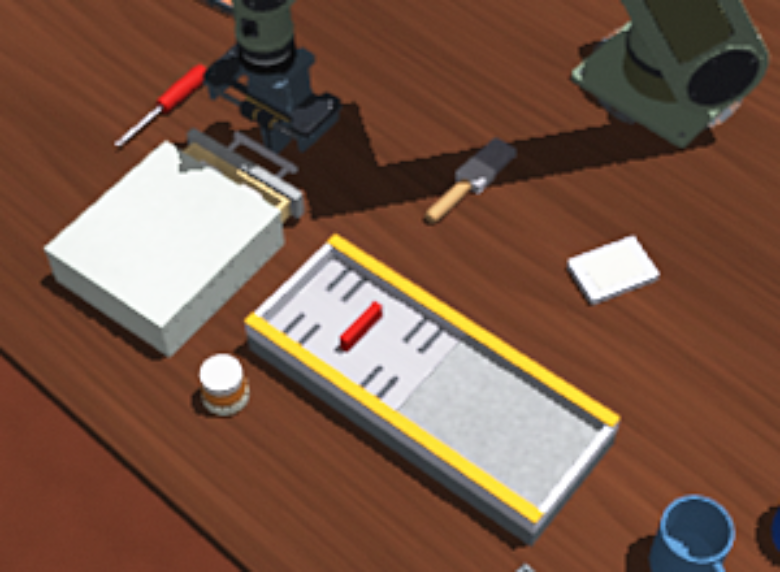

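Request:
arm_command(
  increments=[
    [0, 0, 0.007, 0, 0, 0, 0],
    [0, 0, 0.014, 0, 0, 0, 0],
    [0, 0, 0.02, 0, 0, 0, 0],
    [0, 0, 0.026, 0, 0, 0, 0],
    [0, 0, 0.028, 0, 0, 0, 0],
    [0, 0, 0.03, 0, 0, 0, 0],
  ],
)

```text
time: 44.35
tcp_pos: [526.0, -302.7, 25.8]
ee_rot: [-1.571, 0.0, -1.477]
ft_force: [-1.0, -0.2, 0.9]
opening: 0.4
```

Request:
arm_command(
  increments=[
    [0, 0, 0.001, 0, 0, 0, 0],
    [0, 0, 0.002, 0, 0, 0, 0],
    [0, 0, 0.003, 0, 0, 0, 0],
    [0, 0, 0.004, 0, 0, 0, 0],
  ],
)

```text
time: 44.75
tcp_pos: [529.6, -302.4, 25.8]
ee_rot: [-1.571, 0.0, -1.477]
ft_force: [-1.9, -1.3, -0.7]
opening: 0.6
```

Request:
arm_command(
  increments=[
    [0, 0, 0.001, 0, 0, 0, 0],
    [0, 0, 0.002, 0, 0, 0, 0],
    [0, 0, 0.003, 0, 0, 0, 0],
    [0, 0, 0.004, 0, 0, 0, 0],
  ],
)

```text
time: 45.15
tcp_pos: [533.8, -301.9, 25.8]
ee_rot: [-1.571, 0.0, -1.477]
ft_force: [-1.3, -0.7, 0.5]
opening: 0.1
```

```bash
python3 -c "
from h import *
p,d=grab('top','t16');cv2.imwrite('pics/t16c.png',cv2.resize(p[110:300,260:460,::-1],None,fx=3,fy=3))
"
```

```text
(no output)
```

View pics/t16c.png

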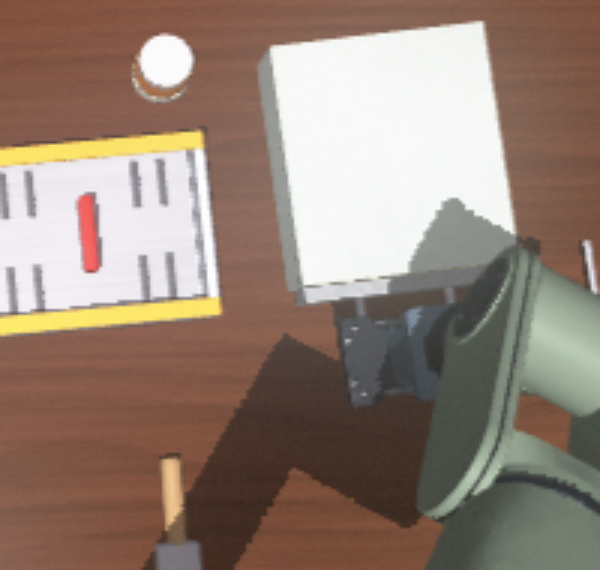

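Near shut; push on in small steps to feel the stop.

Request:
arm_command(
  increments=[
    [0, 0, 0.001, 0, 0, 0, 0],
    [0, 0, 0.002, 0, 0, 0, 0],
    [0, 0, 0.003, 0, 0, 0, 0],
    [0, 0, 0.004, 0, 0, 0, 0],
  ],
)

```text
time: 45.6
tcp_pos: [534.9, -301.7, 25.8]
ee_rot: [-1.577, 0.001, -1.476]
ft_force: [-10.2, -3.3, 5.7]
opening: 0.2
```

Request:
arm_command(
  increments=[
    [0, 0, 0.001, 0, 0, 0, 0],
    [0, 0, 0.001, 0, 0, 0, 0],
    [0, 0, -0.02, 0, 0, 0, 0],
    [0, 0, -0.06, 0, 0, 0, 0],
    [0, -0.04, -0.1, 0, 0, 0, 0],
    [0, -0.08, -0.14, 0, 0, 0, 0],
    [0, -0.12, -0.18, 0, 0, 0, 0],
    [0, -0.12, -0.18, 0, 0, 0, 0],
    [0, -0.12, -0.18, 0, 0, 0, 0],
  ],
)

```text
time: 46.5
tcp_pos: [358.7, -319.4, 147.9]
ee_rot: [-1.567, -0.003, -1.479]
ft_force: [0.7, -0.4, -1.1]
opening: 0.3
```

```bash
python3 -c "
from h import *
p,d=grab('top','t17');cv2.imwrite('pics/t17c.png',cv2.resize(p[100:330,60:480,::-1],None,fx=1.9,fy=1.9))
W=cloud('top',d);H=hsv(p)
m=((H[...,0]<8)|(H[...,0]>172))&(H[...,1]>150)&(W[...,2]>60);m[:165]=0;m[215:]=0;m[:,:270]=0;m[:,320:]=0
v,u=np.where(m);print(rect(ray('top',np.c_[u,v],70)[:,:2]),np.median(W[v,u,2]))
for q in [(265,175),(265,200),(315,175),(315,200),(240,185)]: print(W[q[1]-2:q[1]+3,q[0]-2:q[0]+3].reshape(-1,3).mean(0).round(1))
p,d=grab('scene','s17');cv2.imwrite('pics/s17c.png',cv2.resize(p[80:380,100:500,::-1],None,fx=2,fy=2))
a=np.load('scene0.npz')['p'].astype(int);cv2.imwrite('pics/diff.png',cv2.resize((np.abs(a-p).max(2)>40).astype(np.uint8)[80:380,100:500]*255,None,fx=2,fy=2))
print(sensors.get_state()['tcp_pos'])"
```

```text
[653.8  -1.1  66.9  10.2   3.9] 71.2091814985401
[693.5  65.   43.1]
[622.5  66.9  42.5]
[689.6 -76.5  43.3]
[614.3 -69.3  88.9]
[666.6 136.2  45.2]
[ 359.22841491 -318.36363733  145.16779628]
```

View pics/t17c.png

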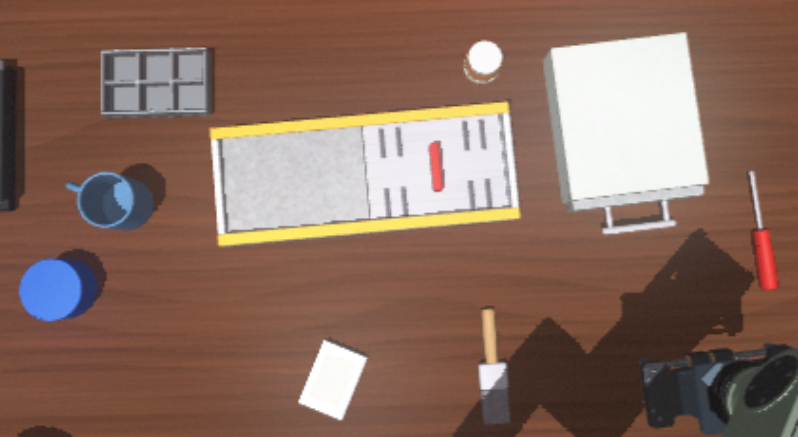

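View pics/s17c.png

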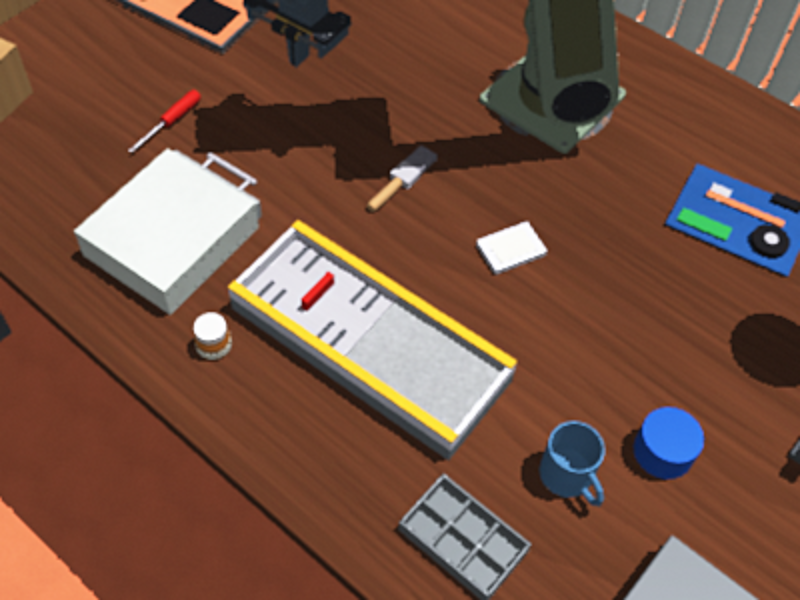

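View pics/diff.png

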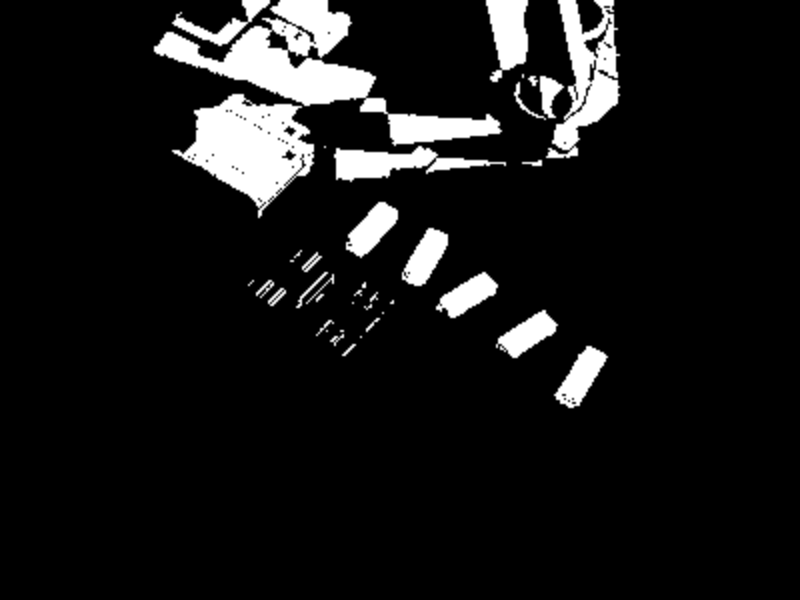

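```bash
python3 -c "
from cell import hand_in
print(hand_in())"
```

```text
the job is handed in; nothing more can be done
None
```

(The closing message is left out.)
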